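# Put the walnuts away in the sliding-lid box

### The job

Put the walnuts away: slide the lid of the wooden box open, tip all six walnuts out of the cup into the box, stand the empty cup upright with its whole foot on the slate coaster, and slide the lid fully shut again. Leave the bowl, the flower pot and the book where they are.

Things in the scene. Friction and masses are not known exactly. Their poses are not given: they have to be found in the camera images.
- box: fixed open-topped box of pale wood, 130 (its x) by 200 (its y) mm, standing on the table; walls and floor 8 mm thick, walls 75 mm high, plus a 12 mm high grooved rail along each long side that carries the sliding lid (rail tops 89 mm above the table). Origin: centre of its underside; z up, y along its length. The lid slides out over the +y end.
- lid (a joint): flat pale wooden lid, 112 by 200 by 8 mm, that slides in the box's grooves along the box's +y; 0 = fully shut, 0.14 m = fully open (then 140 mm of the box's -y part is uncovered). It is stiff: about 1.5 N moves it, and it stays where it is left. Its top is 84 mm above the table.
- lid_rib (a point): centre of the top of the dark wooden rib on the lid: a cross bar 80 mm long (along the box's x), 14 mm thick (along the box's y), standing 24 mm up from the lid's top; this point is 108 mm above the table. It moves with the lid; shut, it lies 60 mm to the -y side of the box's middle.
- cup: loose plain white stoneware cup without handle, 100 mm tall, outside diameter 62 mm at the foot, 67 mm at mid height, 70 mm at the rim; wall 3 mm, floor 5 mm, about 0.2 kg. Origin: centre of its underside; z towards its mouth. It holds the walnuts.
- coaster: loose square slate coaster, 110 by 110 by 7 mm, lying flat on the table. Origin: centre of its underside; x and y along its edges.
- bowl: empty wooden bowl, 190 mm across, 70 mm high, bystander. Origin: centre of its underside.
- pot: grey pot of lavender, 84 mm across, about 160 mm tall with its flowers, bystander. Origin: centre of its underside.
- book: grey hardback book lying flat, 210 by 150 by 28 mm, bystander. Origin: centre of its underside.
- walnut0: walnut, a ball 26 mm across, 12 g, one of six in the cup. Origin: its centre.
- walnut1: walnut, a ball 26 mm across, 12 g, one of six in the cup. Origin: its centre.
- walnut2: walnut, a ball 26 mm across, 12 g, one of six in the cup. Origin: its centre.
- walnut3: walnut, a ball 26 mm across, 12 g, one of six in the cup. Origin: its centre.
- walnut4: walnut, a ball 26 mm across, 12 g, one of six in the cup. Origin: its centre.
- walnut5: walnut, a ball 26 mm across, 12 g, one of six in the cup. Origin: its centre.
Mind the look-alikes: they are no part of the job. Of the things shaped like the cup, the white one is meant.

How it is judged:
By the outcome, as a careful person would: the job done as asked, in the order asked, and still so for the second after the job is handed in, with the robot touching nothing.
It also fails if it takes over 72 s, if anything falls off the work surface, if the arm or the gripper's body presses on something with over 40 N, if the wrist force passes 120 N, or if a joint passes its speed limit or range.

### The arm

A 7-joint arm with a two-finger parallel gripper is mounted at the origin on the work surface. World frame = base frame: x ahead of the robot, y to its left, z up, the work surface at z = 0. Lengths are in m, angles in rad, forces in N, time in s.
With the tool pointing down it reaches from about 0.425 to 0.875 m from the base axis. Payload 4.7 kg.
Tool frame: the origin (TCP) lies on the centre line of the jaws, within the pads' length; the fingertips stand 14 mm ahead of it and the grasp point (between the pads) lies 5 mm behind it; z points along the fingers, y is the line along which they close (so a half turn about z gives the same grasp; the last joint's range is limited). The gripper opens to 87 mm and grips with 3 to 60 N. Pads are 19 mm wide; open, the fingers measure 117 mm over their backs; the gripper's body (75 mm by 190 mm) begins 51 mm behind the grasp point.
Start: joints at [-1.199, 0.321, -0.07, 1.45, 0.023, 1.371, -0.057], TCP at [0.228, 0.609, 0.237] pointing down, gripper open.
Joint ranges: [-2.86, 2.86], [-0.3, 2.09], [-1.38, 1.24], [0.06, 2.45], [-1.56, 4.7], [0.09, 2.05], [-2.69, 2.69]. Speed limits (rad/s): [2.57, 2.57, 3.14, 3.14, 3.14, 3.14, 3.14].

### API

Orientations are given as a rotation vector (axis times angle).
In Python, from bench import ctrl gives the robot as it stands.
- The arm moves only by the tool send_rows, never from a script. Its argument "steps" is a list of rows, each an object of numbers: "tx", "ty", "tz": the shift along the tool's x, y, z in units of 60 mm (1.0 is 60 mm); "turn": the turn about the tool's z in units of 8 degrees (1.0 is 8 degrees); "grip": the opening, from 0 (shut) to 1 (fully open). A call has 1 to 12 rows; each row shifts and turns the commanded pose from where the row before left it, along the tool's axes as they then stand; what a row does not reach is not made up. A row lasts 1/8 s, in which the tool goes at most 62.5 mm and 10.7 degrees, less where a joint would pass 70% of its speed; a pose out of reach is approached as far as the arm can. A call is refused whole if a number of a shift passes 1 or a number of a turn 1, either way. A call with a gripper value outside its range is refused whole. The fingers move at their own pace and stop on an object; "newtons" is the grip in N (left out, the last holds). Time passes only in rows, so rows that do not move let the fingers close. It gives the time, the measured TCP pose, the force, the opening and the grip force at its end, in the units of the state.
- ctrl.get_state(): the state, without advancing time (a new reading comes with each control period).
- ctrl.get_image(name): name is "side" or "top" or "wrist"; returns a dict with "pixels" (480x640x3 uint8, red, green, blue), "K" (3x3 intrinsics, pixels), "dist" ([k1, k2, p1, p2, k3] as OpenCV has them; the pictures are not rectified), "cam_to_world" (4x4, takes a point from camera to world coordinates); the wrist camera has in their place "T_tool_cam" (4x4, takes a point from camera to tool coordinates, whose origin is the TCP and whose axes are the flange's). Camera axes: x right, y down, z forward; pixel columns grow to the right and rows downward; lengths in m; the calibration is good to about 2 mm. A picture is of the moment at which its call begins: read the wrist's pose just before it. There is no depth.
- ctrl.close_job(): hands the job in; it is judged then, once.
The state is a dict: "time": time; "joint_positions": joint angles; "qd": joint speeds; "joint_torque": joint torques, N m; "position": TCP position; "tool_rot": TCP orientation; "ft_force": force on the tool from outside, world axes, zero at the start; "torque": the same for the moment, N m; "grip_width": opening from 0.0 (shut) to 1.0 (fully open); "grip_force": force on a finger pad.
Only numpy, scipy, OpenCV 4.12 (cv2) and the standard library are available. Lean on these libraries where they do the work, as an engineer would, in place of code of your own. Each camera call takes 0.05 s, during which the arm holds its last target. There are 200 camera calls.

## Working session

There is one attempt and no reset: what is moved stays moved. The work goes in short steps, Python scripts to look and compute and a tool call to move; the robot and the scene stay as the last step left them, time stands still between calls to the robot, and variables do not carry over. Pictures are saved under pics/ and viewed, at most 10 in all, crops included, and the job is handed in when it is done.

Besides the shell and the picture viewer there is one more tool, called after "Emit:" as a command line: name --argument value ..., lists and objects as JSON in quotes. send_rows: Moves the arm, as the interface text tells. Its arguments: {"type":"object","properties":{"steps":{"type":"array"},"newtons":{"type":"number"}},"required":["steps"]}

```bash
mkdir -p pics; cat > h.py <<'E'
import numpy as np, cv2, json
from scipy.spatial.transform import Rotation as R
from bench import ctrl
def shot(n,f):
    s=ctrl.get_state(); d=ctrl.get_image(n)
    if 'cam_to_world' not in d or d.get('cam_to_world') is None:
        T=np.eye(4);T[:3,:3]=R.from_rotvec(s['tool_rot']).as_matrix();T[:3,3]=s['position']
        d['cam_to_world']=T@np.array(d['T_tool_cam'])
    cv2.imwrite(f'pics/{f}.png',np.array(d['pixels'])[:,:,::-1])
    np.savez(f'pics/{f}.npz',K=d['K'],dist=d['dist'],T=d['cam_to_world'])
def ray(f,uv,z):
    d=np.load(f'pics/{f}.npz');T=d['T']
    p=cv2.undistortPoints(np.array(uv,float).reshape(-1,1,2),d['K'],d['dist']).reshape(-1,2)
    r=np.c_[p,np.ones(len(p))]@T[:3,:3].T
    return T[:3,3]+r*((np.asarray(z)-T[2,3])/r[:,2])[:,None]
def proj(f,P):
    d=np.load(f'pics/{f}.npz');T=np.linalg.inv(d['T'])
    return cv2.projectPoints(np.array(P,float).reshape(-1,1,3),cv2.Rodrigues(T[:3,:3])[0],T[:3,3],d['K'],d['dist'])[0].reshape(-1,2)
def st():
    s=ctrl.get_state();M=R.from_rotvec(s['tool_rot']).as_matrix()
    print('t',round(s['time'],2),'p',np.round(s['position'],4),'\nM',np.round(M,3).tolist(),'F',np.round(s['ft_force'],1),'g',np.round(s['grip_width'],3),np.round(s['grip_force'],1),'q',np.round(s['joint_positions'],2))
E
python3 - <<'E'
from h import *
st()
shot('top','t0');shot('side','s0')
for f in('t0','s0'):print(np.load(f'pics/{f}.npz')['T'].round(3).tolist())
E
```

```text
t 0.0 p [0.2275 0.6083 0.2355] 
M [[-0.937, 0.35, -0.001], [0.35, 0.937, -0.002], [-0.0, -0.002, -1.0]] F [-0.3 -0.3 -0.2] g 1.001 0.0 q [-1.2   0.32 -0.07  1.45  0.02  1.37 -0.06]
[[0.015, -0.996, 0.091, 0.43], [-1.0, -0.015, -0.005, 0.048], [0.006, -0.091, -0.996, 1.374], [0.0, 0.0, 0.0, 1.0]]
[[-0.992, -0.085, 0.088, 0.454], [-0.122, 0.702, -0.702, 0.748], [-0.002, -0.707, -0.707, 0.801], [0.0, 0.0, 0.0, 1.0]]
```

View pics/t0.png

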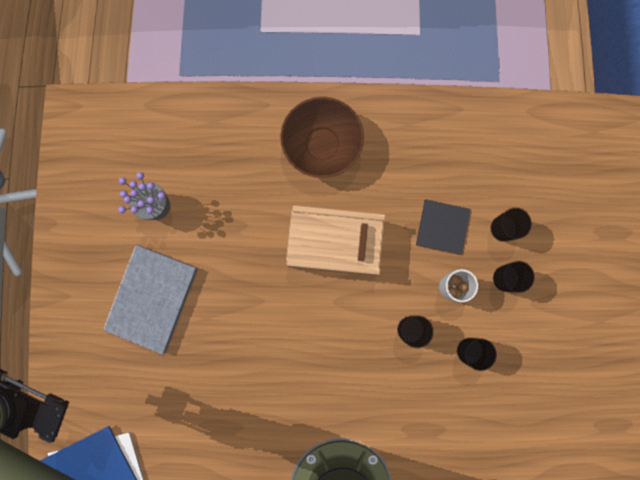

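View pics/s0.png

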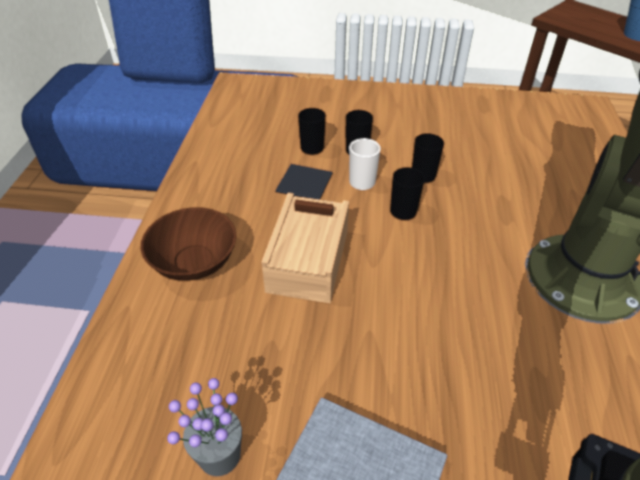

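Top view: box with corners about (293,207), (384,213), (380,274), (288,266), its rib at (363,242) and the coaster at (443,227). The white cup with walnuts is at (459,286), with black look-alikes around it at (512,225), (514,277), (415,331) and (477,353). The side view agrees: the rib is at the coaster end, so the lid opens toward world +y.

```bash
python3 - <<'E'
from h import *
im=cv2.imread('pics/t0.png');hsv=cv2.cvtColor(im,cv2.COLOR_BGR2HSV)
def comp(m,x,y,w,h):
    k=np.zeros(m.shape,np.uint8);k[y:y+h,x:x+w]=m[y:y+h,x:x+w]*255
    c=max(cv2.findContours(k,cv2.RETR_EXTERNAL,cv2.CHAIN_APPROX_NONE)[0],key=cv2.contourArea);return c
c=comp((hsv[:,:,2]<120),352,215,20,52);r=cv2.minAreaRect(c);print('rib',r)
P=ray('t0',cv2.boxPoints(r),.108);print(P.round(4).tolist(),P.mean(0))
c=comp((hsv[:,:,2]<90)&(hsv[:,:,1]<130),410,192,64,65);r=cv2.minAreaRect(c);print('coaster',r)
P=ray('t0',cv2.boxPoints(r),.007);print(P.round(4).tolist(),P.mean(0))
c=comp((hsv[:,:,1]<60)&(hsv[:,:,2]>130),432,262,52,45);r=cv2.fitEllipse(cv2.convexHull(c));print('cup',r,ray('t0',[r[0]],.1))
P=ray('t0',[(293,207),(384,213),(380,274),(288,266)],.089);print('box',P.round(4).tolist(),P.mean(0))
for n,uv in dict(b1=(512,218),b2=(517,277),b3=(415,331),b4=(480,353)).items():print(n,ray('t0',[uv],.05))
print('bowl',ray('t0',[(323,137)],.07))
E
```

```text
rib ((362.6460876464844, 241.96629333496094), (6.209995746612549, 36.40669250488281), 5.440332412719727)
[[0.5135, -0.0241, 0.108], [0.5911, -0.0307, 0.108], [0.59, -0.0439, 0.108], [0.5125, -0.0373, 0.108]] [ 0.55176659 -0.03402091  0.108     ]
coaster ((443.2308044433594, 226.84616088867188), (46.675636291503906, 46.28340148925781), 11.309932708740234)
[[0.5564, -0.1634, 0.007], [0.6626, -0.1847, 0.007], [0.6433, -0.2928, 0.007], [0.5367, -0.2704, 0.007]] [ 0.59975176 -0.22781344  0.007     ]
cup ((458.7454833984375, 285.6949462890625), (33.29915237426758, 39.33966827392578), 85.35795593261719) [[ 0.46138832 -0.24239214  0.1       ]]
box [[0.6274, 0.1166, 0.089], [0.6174, -0.0811, 0.089], [0.4849, -0.0733, 0.089], [0.4991, 0.1248, 0.089]] [0.55717945 0.02174565 0.089     ]
b1 [[ 0.61733532 -0.37820561  0.05      ]]
b2 [[ 0.48337108 -0.38814296  0.05      ]]
b3 [[ 0.36140315 -0.15589215  0.05      ]]
b4 [[ 0.31310115 -0.30273367  0.05      ]]
bowl [[0.78979617 0.05408819 0.07      ]]
```

```bash
python3 - <<'E'
import cv2
im=cv2.imread('pics/t0.png')[180:380,270:550]
cv2.imwrite('pics/c0.png',cv2.resize(im,None,fx=2.8,fy=2.8,interpolation=cv2.INTER_CUBIC))
E
```

```text
(no output)
```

View pics/c0.png

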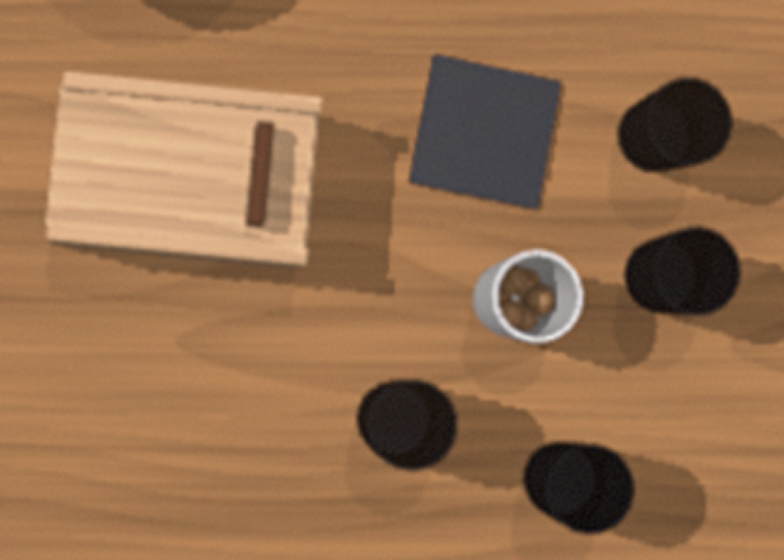

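Crop: the cup rim circle is centred near crop (539,296), which is full-image (462.5,285.7). The coaster is clear of the cup, and nothing stands at the box's −y end. The tool can't tilt, so I'll tip the cup by letting it pivot between the pads against the box's end wall.

First move: go above the rib.

Emit:
send_rows --steps '[{"tx": -0.73, "ty": -0.68, "tz": 0.05, "grip": 1}, {"tx": -0.73, "ty": -0.68, "tz": 0.05}, {"tx": -0.73, "ty": -0.68, "tz": 0.05}, {"tx": -0.73, "ty": -0.68, "tz": 0.05}, {"tx": -0.73, "ty": -0.68, "tz": 0.05}, {"tx": -0.73, "ty": -0.68, "tz": 0.05}, {"tx": -0.73, "ty": -0.68, "tz": 0.05}, {"tx": -0.73, "ty": -0.68, "tz": 0.05}, {"tx": -0.73, "ty": -0.68, "tz": 0.05}, {"tx": -0.73, "ty": -0.68, "tz": 0.05}, {"tx": -0.73, "ty": -0.68, "tz": 0.05, "turn": 0}, {"tx": -0.73, "ty": -0.68, "tz": 0.05, "turn": -0.95}]'

```text
validation failed for argument at $.st...
```

Emit:
send_rows --steps '[{"turn": -1}, {"tx": 0}, {"tx": 0}]'

```text
validation failed for argument at $.st...
```

```bash
cat >> h.py <<'E'
def to(x,y,z,yaw=None):
    s=ctrl.get_state();M=R.from_rotvec(s['tool_rot']).as_matrix()
    d=M.T@(np.array([x,y,z])-s['position'])/.06
    a=np.degrees(np.arctan2(M[1,1],M[0,1]));print('units tx,ty,tz',d.round(2),'tool-y yaw',a.round(2),'turn' ,None if yaw is None else round(-(yaw-a)/8,2))
E
python3 - <<'E'
from h import *
st();shot('wrist','w0');to(.5518,-.034,.102,85.1)
E
```

```text
t 0.1 p [0.2275 0.6083 0.2355] 
M [[-0.937, 0.35, -0.001], [0.35, 0.937, -0.002], [-0.0, -0.002, -1.0]] F [ 0.1 -0.7 -0.3] g 1.0 0.0 q [-1.2   0.32 -0.07  1.45  0.02  1.37 -0.06]
units tx,ty,tz [-8.81 -8.13  2.24] tool-y yaw 69.51 turn -1.95
```

View pics/w0.png

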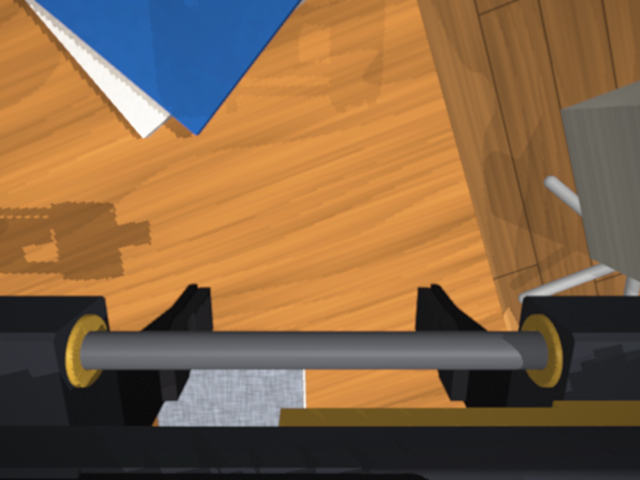

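The wrist view shows the start area: fingers at the bottom, blue notebook at the top left. The arm hasn't moved, because the call was refused. Each row probably needs all five fields.

Emit:
send_rows --steps '[{"tx": -0.73, "ty": -0.68, "tz": 0.05, "turn": 0, "grip": 1}, {"tx": -0.73, "ty": -0.68, "tz": 0.05, "turn": 0, "grip": 1}, {"tx": -0.73, "ty": -0.68, "tz": 0.05, "turn": 0, "grip": 1}, {"tx": -0.73, "ty": -0.68, "tz": 0.05, "turn": 0, "grip": 1}, {"tx": -0.73, "ty": -0.68, "tz": 0.05, "turn": 0, "grip": 1}, {"tx": -0.73, "ty": -0.68, "tz": 0.05, "turn": 0, "grip": 1}]'

```text
time: 0.9
position: [0.3887, 0.2855, 0.2184]
tool_rot: [0.559, 3.091, 0.001]
ft_force: [1.3, 0.1, 0.4]
grip_width: 0.996
grip_force: 0.0
```

Emit:
send_rows --steps '[{"tx": -0.73, "ty": -0.68, "tz": 0.05, "turn": 0, "grip": 1}, {"tx": -0.73, "ty": -0.68, "tz": 0.05, "turn": 0, "grip": 1}, {"tx": -0.73, "ty": -0.68, "tz": 0.05, "turn": 0, "grip": 1}, {"tx": -0.73, "ty": -0.68, "tz": 0.05, "turn": 0, "grip": 1}, {"tx": -0.73, "ty": -0.68, "tz": 0.05, "turn": 0, "grip": 1}, {"tx": -0.6, "ty": -0.55, "tz": 0, "turn": -0.95, "grip": 1}, {"tx": 0, "ty": 0, "tz": 0, "turn": -1, "grip": 1}, {"tx": 0, "ty": 0, "tz": 0, "turn": 0, "grip": 1}, {"tx": 0, "ty": 0, "tz": 0, "turn": 0, "grip": 1}]'

```text
time: 2.02
position: [0.5437, -0.0229, 0.2034]
tool_rot: [-0.136, -3.138, -0.001]
ft_force: [0.4, 0.6, -0.3]
grip_width: 1.0
grip_force: 0.0
```

```bash
python3 - <<'E'
from h import *
st();shot('wrist','w1');to(.5518,-.034,.102,85.1)
print(proj('w1',[[.5518,-.034,.108],[.5135,-.0308,.108],[.59,-.0373,.108]]))
E
```

```text
t 2.02 p [ 0.5437 -0.0229  0.2034] 
M [[-0.996, 0.086, -0.0], [0.086, 0.996, 0.0], [0.0, 0.0, -1.0]] F [ 0.4  0.6 -0.3] g 1.0 0.0 q [-0.48  0.12  0.51  1.78 -0.06  1.26  1.53]
units tx,ty,tz [-0.15 -0.18  1.69] tool-y yaw 85.09 turn -0.0
[[297.61691282 268.10747528]
 [296.71212945 207.36980763]
 [298.28419549 323.94248649]]
```

View pics/w1.png

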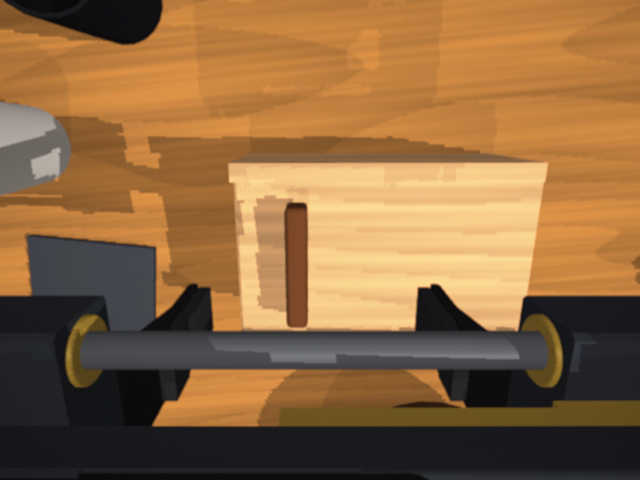

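Wrist view: the rib spans about (297,203) to (297,327), and I predicted (297,207) to (298,324), so position and yaw agree. I'll descend and grip it.

Emit:
send_rows --steps '[{"tx": -0.15, "ty": -0.18, "tz": 0.6, "turn": 0, "grip": 1}, {"tx": 0, "ty": 0, "tz": 0.6, "turn": 0, "grip": 1}, {"tx": 0, "ty": 0, "tz": 0.45, "turn": 0, "grip": 1}, {"tx": 0, "ty": 0, "tz": 0, "turn": 0, "grip": 1}, {"tx": 0, "ty": 0, "tz": 0, "turn": 0, "grip": 0}, {"tx": 0, "ty": 0, "tz": 0, "turn": 0, "grip": 0}, {"tx": 0, "ty": 0, "tz": 0, "turn": 0, "grip": 0}, {"tx": 0, "ty": 0, "tz": 0, "turn": 0, "grip": 0}, {"tx": 0, "ty": 0, "tz": 0, "turn": 0, "grip": 0}, {"tx": 0, "ty": 0, "tz": 0, "turn": 0, "grip": 0}]' --newtons 20

```text
time: 3.32
position: [0.552, -0.0353, 0.1046]
tool_rot: [0.134, 3.139, 0.0]
ft_force: [-0.2, 0.3, 0.2]
grip_width: 0.403
grip_force: 0.0
```

Emit:
send_rows --steps '[{"tx": 0, "ty": 0, "tz": 0, "turn": 0, "grip": 0}, {"tx": 0, "ty": 0, "tz": 0, "turn": 0, "grip": 0}, {"tx": 0, "ty": 0, "tz": 0, "turn": 0, "grip": 0}, {"tx": 0, "ty": 0, "tz": 0, "turn": 0, "grip": 0}, {"tx": 0, "ty": 0, "tz": 0, "turn": 0, "grip": 0}]'

```text
time: 3.95
position: [0.552, -0.0352, 0.1045]
tool_rot: [-0.134, -3.139, -0.0]
ft_force: [-0.0, 0.1, -0.5]
grip_width: 0.16
grip_force: 20.0
```

Emit:
send_rows --steps '[{"tx": 0, "ty": 0.2, "tz": 0, "turn": 0, "grip": 0}, {"tx": 0, "ty": 0.3, "tz": 0, "turn": 0, "grip": 0}, {"tx": 0, "ty": 0.3, "tz": 0, "turn": 0, "grip": 0}, {"tx": 0, "ty": 0.3, "tz": 0, "turn": 0, "grip": 0}, {"tx": 0, "ty": 0.3, "tz": 0, "turn": 0, "grip": 0}, {"tx": 0, "ty": 0.3, "tz": 0, "turn": 0, "grip": 0}, {"tx": 0, "ty": 0.3, "tz": 0, "turn": 0, "grip": 0}, {"tx": 0, "ty": 0.2, "tz": 0, "turn": 0, "grip": 0}, {"tx": 0, "ty": 0.15, "tz": 0, "turn": 0, "grip": 0}, {"tx": 0, "ty": 0, "tz": 0, "turn": 0, "grip": 0}]'

```text
time: 5.2
position: [0.5637, 0.1025, 0.1045]
tool_rot: [-0.137, -3.137, 0.006]
ft_force: [-0.5, -6.5, 0.5]
grip_width: 0.157
grip_force: 20.0
```

Emit:
send_rows --steps '[{"tx": 0, "ty": 0, "tz": 0, "turn": 0, "grip": 0.5}, {"tx": 0, "ty": 0, "tz": 0, "turn": 0, "grip": 0.6}, {"tx": 0, "ty": 0, "tz": 0, "turn": 0, "grip": 1}, {"tx": 0, "ty": 0, "tz": -0.5, "turn": 0, "grip": 1}, {"tx": 0, "ty": 0, "tz": -1, "turn": 0, "grip": 1}, {"tx": 0, "ty": 0, "tz": -0.8, "turn": 0, "grip": 1}]'

```text
time: 5.95
position: [0.5642, 0.1057, 0.2449]
tool_rot: [0.133, 3.137, 0.002]
ft_force: [0.6, 0.9, 0.6]
grip_width: 0.759
grip_force: 0.0
```

```bash
python3 - <<'E'
from h import *
p=ray('t0',[(462.7,285.7)],.1)[0];print(p)
to(p[0],p[1],.24)
E
```

```text
[ 0.46146117 -0.25104359  0.1       ]
units tx,ty,tz [ 1.2  -6.07  0.07] tool-y yaw 85.13 turn None
```

Emit:
send_rows --steps '[{"tx": 0.17, "ty": -0.86, "tz": 0, "turn": 0, "grip": 1}, {"tx": 0.17, "ty": -0.87, "tz": 0, "turn": 0, "grip": 1}, {"tx": 0.17, "ty": -0.87, "tz": 0, "turn": 0, "grip": 1}, {"tx": 0.17, "ty": -0.87, "tz": 0, "turn": 0, "grip": 1}, {"tx": 0.17, "ty": -0.87, "tz": 0, "turn": 0, "grip": 1}, {"tx": 0.17, "ty": -0.87, "tz": 0, "turn": 0, "grip": 1}, {"tx": 0.18, "ty": -0.86, "tz": 0, "turn": 0, "grip": 1}]'

```text
time: 6.82
position: [0.4609, -0.2527, 0.2429]
tool_rot: [0.133, 3.137, 0.001]
ft_force: [0.8, 0.9, -1.1]
grip_width: 1.003
grip_force: 0.0
```

Emit:
send_rows --steps '[{"tx": 0, "ty": 0, "tz": 0, "turn": 0.94, "grip": 1}, {"tx": 0, "ty": 0, "tz": 0, "turn": 0.94, "grip": 1}, {"tx": 0, "ty": 0, "tz": 0, "turn": 0.94, "grip": 1}, {"tx": 0, "ty": 0, "tz": 0, "turn": 0.94, "grip": 1}, {"tx": 0, "ty": 0, "tz": 0, "turn": 0.94, "grip": 1}, {"tx": 0, "ty": 0, "tz": 0, "turn": 0.94, "grip": 1}, {"tx": 0, "ty": 0, "tz": 0, "turn": 0.94, "grip": 1}, {"tx": 0, "ty": 0, "tz": 0, "turn": 0.94, "grip": 1}, {"tx": 0, "ty": 0, "tz": 0, "turn": 0.94, "grip": 1}, {"tx": 0, "ty": 0, "tz": 0, "turn": 0.94, "grip": 1}, {"tx": 0, "ty": 0, "tz": 0, "turn": 0.94, "grip": 1}, {"tx": 0, "ty": 0, "tz": 0, "turn": 0.93, "grip": 1}]'

```text
time: 8.32
position: [0.4615, -0.2511, 0.2427]
tool_rot: [2.321, 2.117, 0.001]
ft_force: [-0.5, -0.4, 0.4]
grip_width: 1.005
grip_force: 0.0
```

```bash
python3 - <<'E'
from h import *
st();shot('wrist','w2');shot('top','t1')
to(.4615,-.251,.07,-4.9)
a=np.linspace(0,2*np.pi,8,endpoint=False)
print(proj('w2',[[.4615,-.251,.1]]),proj('w2',np.c_[.4615+.035*np.cos(a),-.251+.035*np.sin(a),.1+0*a]).round(0).tolist())
E
```

```text
t 8.32 p [ 0.4615 -0.2511  0.2427] 
M [[0.092, 0.996, 0.001], [0.996, -0.092, 0.001], [0.001, 0.001, -1.0]] F [-0.5 -0.4  0.4] g 1.005 0.0 q [-0.33  0.05  0.81  1.77 -0.04  1.33  0.4 ]
units tx,ty,tz [ 0.   -0.    2.88] tool-y yaw -5.04 turn -0.02
[[315.87983282 231.63988781]] [[364.0, 227.0], [348.0, 195.0], [311.0, 184.0], [278.0, 201.0], [268.0, 236.0], [286.0, 267.0], [320.0, 277.0], [352.0, 261.0]]
```

View pics/w2.png

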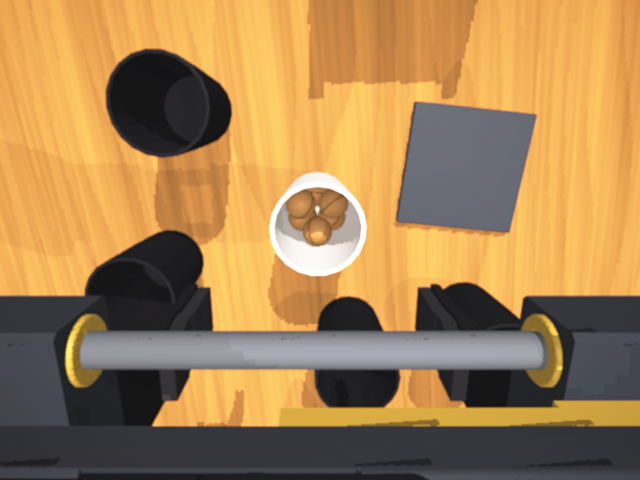

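Wrist view: the white cup's rim is centred about (318,228), against a prediction of (316,232). That is within about 2 mm and between the fingers. The coaster corners are at (416,102), (535,116), (509,232) and (397,221). Next I descend and grip.

Emit:
send_rows --steps '[{"tx": 0.02, "ty": 0.01, "tz": 0.8, "turn": 0, "grip": 1}, {"tx": 0, "ty": 0, "tz": 0.8, "turn": 0, "grip": 1}, {"tx": 0, "ty": 0, "tz": 0.6, "turn": 0, "grip": 1}, {"tx": 0, "ty": 0, "tz": 0.5, "turn": 0, "grip": 1}, {"tx": 0, "ty": 0, "tz": 0.33, "turn": 0, "grip": 1}, {"tx": 0, "ty": 0, "tz": 0, "turn": 0, "grip": 0.6}, {"tx": 0, "ty": 0, "tz": 0, "turn": 0, "grip": 0.6}, {"tx": 0, "ty": 0, "tz": 0, "turn": 0, "grip": 0.6}, {"tx": 0, "ty": 0, "tz": 0, "turn": 0, "grip": 0.6}, {"tx": 0, "ty": 0, "tz": 0, "turn": 0, "grip": 0.6}]' --newtons 12

```text
time: 9.68
position: [0.4634, -0.2509, 0.0621]
tool_rot: [2.315, 2.12, 0.003]
ft_force: [1.5, 0.3, 6.6]
grip_width: 0.781
grip_force: 11.9
```

```bash
python3 - <<'E'
from h import *
st()
P=ray('w2',[(416,102),(535,116),(509,232),(397,221)],.007);print('coaster',P.round(4).tolist(),P.mean(0))
c,s=np.cos(np.radians(4.9)),np.sin(np.radians(4.9)); E=np.array([.557,.0245])-.1*np.array([s,c]);print('edge',E)
to(*(E-.048*np.array([s,c])),.115)
E
```

```text
t 9.68 p [ 0.4634 -0.2509  0.0621] 
M [[0.088, 0.996, 0.003], [0.996, -0.088, -0.001], [-0.001, 0.003, -1.0]] F [1.5 0.3 6.6] g 0.781 11.9 q [-0.25  0.28  0.78  1.97 -0.23  0.98  0.56]
coaster [[0.5584, -0.1657, 0.007], [0.6636, -0.1872, 0.007], [0.6444, -0.2924, 0.007], [0.5377, -0.2716, 0.007]] [ 0.60103203 -0.22920978  0.007     ]
edge [ 0.54845831 -0.07513453]
units tx,ty,tz [ 2.24  1.16 -0.88] tool-y yaw -5.04 turn None
```

Emit:
send_rows --steps '[{"tx": 0, "ty": 0, "tz": -0.3, "turn": 0, "grip": 0.6}, {"tx": 0, "ty": 0, "tz": -0.58, "turn": 0, "grip": 0.6}, {"tx": 0.4, "ty": 0.2, "tz": 0, "turn": 0, "grip": 0.6}, {"tx": 0.5, "ty": 0.26, "tz": 0, "turn": 0, "grip": 0.6}, {"tx": 0.5, "ty": 0.26, "tz": 0, "turn": 0, "grip": 0.6}, {"tx": 0.5, "ty": 0.26, "tz": 0, "turn": 0, "grip": 0.6}, {"tx": 0.34, "ty": 0.18, "tz": 0, "turn": 0, "grip": 0.6}, {"tx": 0, "ty": 0, "tz": 0, "turn": 0, "grip": 0.6}]'

```text
time: 10.68
position: [0.5435, -0.1208, 0.1135]
tool_rot: [-2.313, -2.125, 0.001]
ft_force: [0.2, -1.8, -3.3]
grip_width: 0.779
grip_force: 12.0
```

```bash
python3 - <<'E'
from h import *
st();shot('side','s1');to(.5444,-.1226,.115)
im=cv2.imread('pics/s1.png')[120:320,220:500]
cv2.imwrite('pics/c1.png',cv2.resize(im,None,fx=2.8,fy=2.8,interpolation=cv2.INTER_CUBIC))
E
```

```text
t 10.68 p [ 0.5435 -0.1208  0.1135] 
M [[0.085, 0.996, -0.001], [0.996, -0.085, 0.0], [0.0, -0.001, -1.0]] F [ 0.2 -1.8 -3.3] g 0.779 12.0 q [-0.45  0.26  0.71  1.86 -0.19  1.1   0.25]
units tx,ty,tz [ 0.    0.03 -0.03] tool-y yaw -5.0 turn None
```

View pics/c1.png

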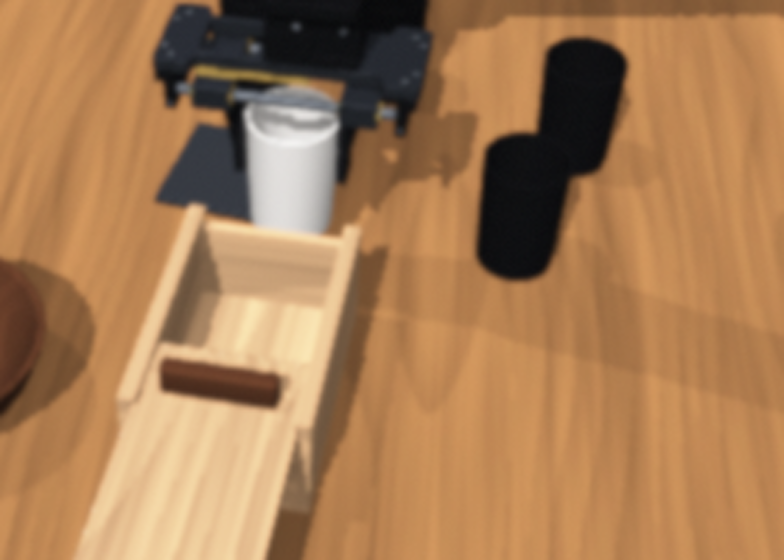

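Crop of the side view: the lid is fully open and the cup hangs upright and centred behind the end wall at crop (290,170). Next I push it over the wall edge so it tips.

Emit:
send_rows --steps '[{"tx": 0.22, "ty": 0, "tz": 0, "turn": 0, "grip": 0.6}, {"tx": 0.2, "ty": 0, "tz": -0.06, "turn": 0, "grip": 0.6}, {"tx": 0.21, "ty": 0, "tz": -0.06, "turn": 0, "grip": 0.6}, {"tx": 0.15, "ty": 0, "tz": 0.01, "turn": 0, "grip": 0.6}, {"tx": 0.15, "ty": 0, "tz": 0.01, "turn": 0, "grip": 0.6}, {"tx": 0.14, "ty": 0, "tz": 0.02, "turn": 0, "grip": 0.6}]'

```text
time: 11.48
position: [0.549, -0.0584, 0.1183]
tool_rot: [2.317, 2.121, 0.0]
ft_force: [-0.7, -3.2, -2.2]
grip_width: 0.781
grip_force: 12.1
```

```bash
python3 - <<'E'
from h import *
st();shot('side','s2')
im=cv2.imread('pics/s2.png')[120:320,220:500]
cv2.imwrite('pics/c2.png',cv2.resize(im,None,fx=2.8,fy=2.8,interpolation=cv2.INTER_CUBIC))
E
```

```text
t 11.47 p [ 0.549  -0.0584  0.1183] 
M [[0.088, 0.996, 0.001], [0.996, -0.088, -0.0], [-0.0, 0.001, -1.0]] F [-0.7 -3.2 -2.2] g 0.781 12.1 q [-0.55  0.24  0.68  1.86 -0.17  1.1   0.11]
```

View pics/c2.png

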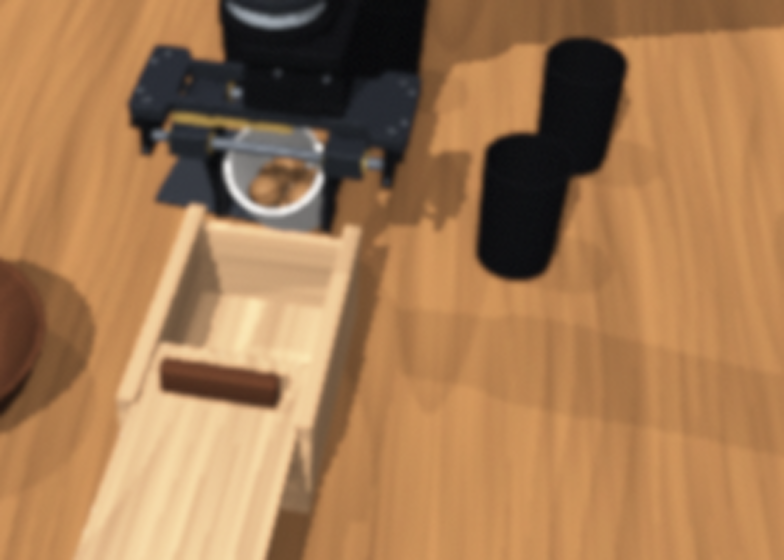

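Crop: the cup has tilted about 50° toward the box, with the walnuts inside at crop (280,185). The pivot works, so I continue.

Emit:
send_rows --steps '[{"tx": 0.16, "ty": 0.01, "tz": 0.07, "turn": 0, "grip": 0.6}, {"tx": 0.16, "ty": 0, "tz": 0.07, "turn": 0, "grip": 0.6}, {"tx": 0.16, "ty": 0, "tz": 0.12, "turn": 0, "grip": 0.6}, {"tx": 0, "ty": 0, "tz": 0, "turn": 0, "grip": 0.6}, {"tx": 0, "ty": 0, "tz": 0, "turn": 0, "grip": 0.6}]'

```text
time: 12.15
position: [0.5518, -0.0296, 0.1028]
tool_rot: [-2.317, -2.121, -0.0]
ft_force: [-0.9, 0.1, 0.2]
grip_width: 0.784
grip_force: 12.0
```

Emit:
send_rows --steps '[{"tx": 0.08, "ty": 0, "tz": 0.11, "turn": 0, "grip": 0.6}, {"tx": 0.08, "ty": 0, "tz": 0.11, "turn": 0, "grip": 0.6}, {"tx": 0, "ty": 0, "tz": 0, "turn": 0, "grip": 0.6}]'

```text
time: 12.52
position: [0.5531, -0.0193, 0.0892]
tool_rot: [-2.316, -2.123, -0.001]
ft_force: [-0.0, 1.5, 2.3]
grip_width: 0.783
grip_force: 12.0
```

Emit:
send_rows --steps '[{"tx": 0.06, "ty": 0, "tz": 0.12, "turn": 0, "grip": 0.6}, {"tx": 0, "ty": 0, "tz": 0, "turn": 0, "grip": 0.6}, {"tx": 0, "ty": 0, "tz": 0, "turn": 0, "grip": 0.6}, {"tx": 0, "ty": 0, "tz": 0, "turn": 0, "grip": 0.6}]'

```text
time: 13.02
position: [0.5531, -0.0169, 0.0825]
tool_rot: [2.317, 2.121, 0.001]
ft_force: [1.0, 2.0, 1.4]
grip_width: 0.783
grip_force: 12.0
```

```bash
python3 - <<'E'
from h import *
st();shot('side','s3');shot('top','t3');shot('wrist','w3')
a=cv2.imread('pics/s3.png')[130:300,240:440];b=cv2.imread('pics/t3.png')[180:300,270:420]
a=cv2.resize(a,(400,340),interpolation=cv2.INTER_CUBIC);b=cv2.resize(b,(400,320),interpolation=cv2.INTER_CUBIC)
w=cv2.resize(cv2.imread('pics/w3.png'),(400,300))
out=np.zeros((600,800,3),np.uint8);out[:340,:400]=a;out[:320,400:]=b;out[340:600,:400]=w[:260]
cv2.imwrite('pics/c3.png',out)
E
```

```text
t 13.03 p [ 0.5531 -0.0169  0.0825] 
M [[0.088, 0.996, 0.0], [0.996, -0.088, 0.0], [0.0, 0.0, -1.0]] F [1.  2.  1.4] g 0.783 12.0 q [-0.58  0.28  0.65  1.89 -0.2   1.03  0.06]
```

View pics/c3.png

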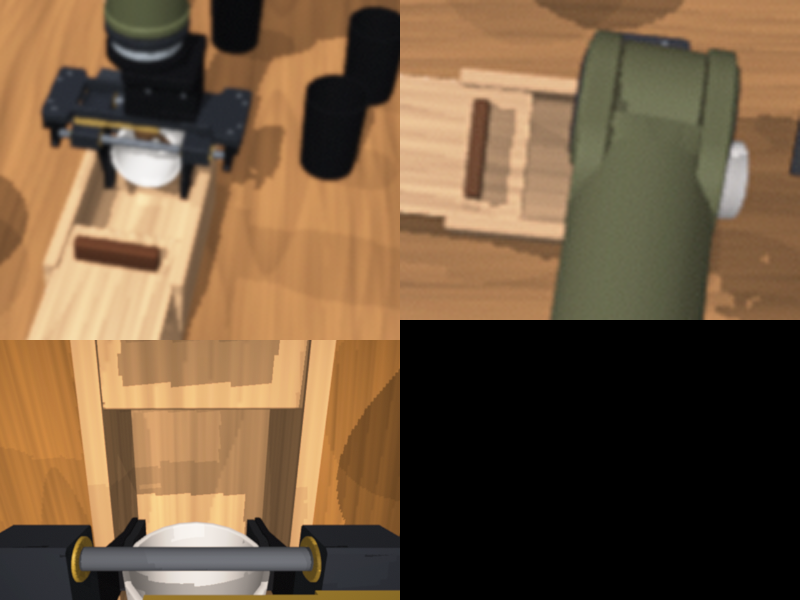

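Montage: the cup is tipped past horizontal over the box and looks empty from the side and wrist views. The box floor in front of it is clear, so the walnuts must be beneath the mouth. I'll jiggle a little, then lift and back off.

Emit:
send_rows --steps '[{"tx": 0.08, "ty": 0, "tz": 0, "turn": 0, "grip": 0.6}, {"tx": -0.08, "ty": 0, "tz": 0, "turn": 0, "grip": 0.6}, {"tx": 0.08, "ty": 0, "tz": 0, "turn": 0, "grip": 0.6}, {"tx": -0.08, "ty": 0, "tz": 0, "turn": 0, "grip": 0.6}, {"tx": 0, "ty": 0, "tz": 0, "turn": 0, "grip": 0.6}, {"tx": 0, "ty": 0, "tz": -0.4, "turn": 0, "grip": 0.6}, {"tx": 0, "ty": 0, "tz": -0.6, "turn": 0, "grip": 0.6}, {"tx": 0, "ty": 0, "tz": -0.2, "turn": 0, "grip": 0.6}, {"tx": 0, "ty": 0, "tz": 0, "turn": 0, "grip": 0.6}]'

```text
time: 14.3
position: [0.5531, -0.0168, 0.1542]
tool_rot: [2.317, 2.121, 0.001]
ft_force: [0.5, -0.3, -3.4]
grip_width: 0.783
grip_force: 12.0
```

```bash
python3 - <<'E'
from h import *
st();shot('side','s4');shot('wrist','w4')
a=cv2.imread('pics/s4.png')[100:300,230:430];w=cv2.imread('pics/w4.png')
out=np.zeros((400,800,3),np.uint8);out[:,:400]=cv2.resize(a,(400,400),interpolation=cv2.INTER_CUBIC);out[:300,400:]=cv2.resize(w,(400,300))
cv2.imwrite('pics/c4.png',out)
# white (cup) extents in the side view
hsv=cv2.cvtColor(cv2.imread('pics/s4.png'),cv2.COLOR_BGR2HSV)[100:300,230:430]
m=((hsv[:,:,1]<50)&(hsv[:,:,2]>150)).astype(np.uint8)
n,l,s,c=cv2.connectedComponentsWithStats(m);print(s[1:][s[1:,4]>60]+[230,100,0,0,0])
E
```

```text
t 14.3 p [ 0.5531 -0.0168  0.1542] 
M [[0.088, 0.996, 0.001], [0.996, -0.088, 0.0], [0.0, 0.001, -1.0]] F [ 0.5 -0.3 -3.4] g 0.783 12.0 q [-0.62  0.2   0.67  1.82 -0.13  1.17  0.01]
[[ 295  174   36   54 1580]]
```

```bash
cat >> h.py <<'E'
def cuppts(th,tcp,h=.067,ax=np.radians(85.05)):
    P=np.array(tcp)+[0,0,.005];f=np.array([np.cos(ax),np.sin(ax),0]);u=np.array([0,0,1.]);l=np.cross(f,u)
    F=f*np.cos(th)-u*np.sin(th);U=f*np.sin(th)+u*np.cos(th);a=np.linspace(0,2*np.pi,24)
    return np.vstack([P+U*z+r*(np.outer(np.cos(a),F)+np.outer(np.sin(a),l)) for z,r in((-h,.031),(.1-h,.035))])
E
python3 - <<'E'
from h import *
p=ctrl.get_state()['position']
for d in(0,20,40,60,80,90,100,110):
    q=proj('s4',cuppts(np.radians(d),p));print(d,q.min(0).round(),q.max(0).round())
f=[]
for i in range(15): ctrl.get_image('wrist');f.append(ctrl.get_state()['ft_force'])
print(np.mean(f,0),np.std(f,0))
# floor changes: box interior quad in side view, open box before/after
c,s=np.cos(np.radians(4.9)),np.sin(np.radians(4.9));X=np.array([c,-s]);Y=np.array([s,c]);C=np.array([.557,.0245])
Q=[list(C+a*X+b*Y)+[.02] for a,b in((-.057,-.092),(.057,-.092),(.057,.04),(-.057,.04))]
q=proj('s4',Q);print(q.round())
m=np.zeros((480,640),np.uint8);cv2.fillPoly(m,[q.astype(int)],255)
A,B=[cv2.imread(f'pics/{n}.png') for n in('s1','s4')]
D=((cv2.absdiff(A,B).max(2)>45)&(m>0)).astype(np.uint8)
n,l,s_,cc=cv2.connectedComponentsWithStats(D);print(s_[1:][s_[1:,4]>8])
E
```

```text
0 [295. 164.] [332. 226.]
20 [294. 164.] [331. 219.]
40 [293. 167.] [333. 210.]
60 [292. 169.] [335. 210.]
80 [292. 159.] [336. 214.]
90 [292. 155.] [336. 214.]
100 [292. 152.] [336. 214.]
110 [292. 151.] [336. 213.]
[ 0.13601403  0.2082907  -2.92883073] [0.31106365 0.46673014 0.40567382]
[[344. 227.]
 [293. 220.]
 [277. 264.]
 [333. 273.]]
[[299 220  37  11 177]]
```

View pics/c4.png

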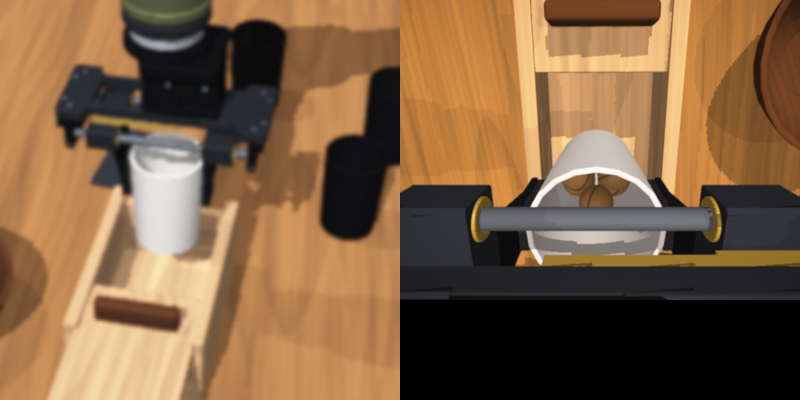

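Last view: the cup has swung back upright by gravity, so it pivots freely, but the walnuts are still inside. They never flowed out, so I need the actual tilt in that earlier pose.

```bash
python3 - <<'E'
from h import *
p=[.5531,-.0169,.0825]
def white(f,x,y,w,h):
    v=cv2.cvtColor(cv2.imread(f'pics/{f}.png'),cv2.COLOR_BGR2HSV)[y:y+h,x:x+w]
    m=((v[:,:,1]<50)&(v[:,:,2]>130)).astype(np.uint8);n,l,s,c=cv2.connectedComponentsWithStats(m)
    r=s[1:][s[1:,4]>25];r[:,0]+=x;r[:,1]+=y;return r.tolist()
print('s3',white('s3',270,120,100,130),'t3',white('t3',380,220,40,60),'w3',white('w3',150,200,340,280))
print('cam/wrist rod rows hide 330-370')
for d in range(60,121,10):
    o=[]
    for f in('s3','t3','w3'):
        q=proj(f,cuppts(np.radians(d),p));o+=[q.min(0).round(0).tolist(),q.max(0).round(0).tolist()]
    print(d,o)
E
```

```text
s3 [[299, 154, 24, 6, 61], [292, 194, 39, 30, 742]] t3 [[390, 233, 11, 29, 216]] w3 [[214, 291, 199, 41, 5693], [221, 369, 189, 38, 6406], [198, 376, 35, 50, 840], [404, 385, 25, 23, 338]]
cam/wrist rod rows hide 330-370
60 [[293.0, 195.0], [333.0, 237.0], [333.0, 224.0], [388.0, 260.0], [211.0, 202.0], [428.0, 469.0]]
70 [[293.0, 190.0], [334.0, 239.0], [334.0, 224.0], [388.0, 260.0], [214.0, 206.0], [425.0, 493.0]]
80 [[292.0, 186.0], [334.0, 240.0], [336.0, 224.0], [388.0, 260.0], [217.0, 213.0], [421.0, 517.0]]
90 [[292.0, 183.0], [335.0, 240.0], [337.0, 224.0], [387.0, 259.0], [220.0, 223.0], [418.0, 539.0]]
100 [[293.0, 181.0], [335.0, 240.0], [336.0, 225.0], [387.0, 259.0], [223.0, 234.0], [414.0, 557.0]]
110 [[293.0, 179.0], [334.0, 239.0], [334.0, 225.0], [388.0, 259.0], [227.0, 233.0], [410.0, 569.0]]
120 [[293.0, 179.0], [334.0, 237.0], [333.0, 226.0], [388.0, 258.0], [228.0, 218.0], [411.0, 574.0]]
```

```bash
cat >> h.py <<'E'
def mid(f,uv,tcp):  # ray meets the cup's swing plane: (along tool x, height) from the pivot, mm
    n=np.array([.996,-.087,0]);a,b=ray(f,[uv],0.)[0],ray(f,[uv],.3)[0]
    P=np.array(tcp)+[0,0,.005];X=a+(b-a)*((P-a)@n)/((b-a)@n)-P
    return (np.array([X@[.087,.996,0],X[2]])*1000).round(1)
E
python3 - <<'E'
from h import *
p=[.5531,-.0169,.0825]
v=cv2.cvtColor(cv2.imread('pics/s3.png'),cv2.COLOR_BGR2HSV);print('col 311 V',v[140:236:3,311,2],'\nS',v[140:236:3,311,1])
print('s3 lip',mid('s3',(311,223.5),p),'top of white',mid('s3',(311,194),p))
for z in(.06,.09,.12,.14):print('t3 foot far',z,((ray('t3',[(401,247)],z)[0]-p)@[.087,.996,0]*1000).round(1))
p4=[.5531,-.0168,.1542]
print('s4 foot',mid('s4',(313,228),p4),'hidden top',mid('s4',(313,174),p4))
v=cv2.cvtColor(cv2.imread('pics/w4.png'),cv2.COLOR_BGR2HSV);m=((v[:,:,1]<60)&(v[:,:,2]>120)).astype(np.uint8);m[:,:180]=0;m[:,460:]=0
n,l,s,c=cv2.connectedComponentsWithStats(m);print(s[1:][s[1:,4]>100])
for h in(.067,.09):
  for d in(-20,-10,0,10,20,30):
    q=proj('w4',cuppts(np.radians(d),p4,h));print(h,d,q[:24].min(0).round(),q[:24].max(0).round(),q[24:].min(0).round(),q[24:].max(0).round())
E
```

```text
col 311 V [ 89  99 106  60  49  72 172  48  19  22  18  19  23  20  20  20  26  43
 152  98 110 134 198 241 242 243 245 246 212 245 249 243] 
S [ 74  77  72  43  47  28  24  27  40  35  43  40  44  38  38  51  39   6
 141 133   7  15   8   3   2   3   2   4  91  80  72  83]
s3 lip [21.4 -0.8] top of white [18.9 73.5]
t3 foot far 0.06 -105.4
t3 foot far 0.09 -101.8
t3 foot far 0.12 -98.2
t3 foot far 0.14 -95.8
s4 foot [   3.2 -102. ] hidden top [ 0.4 35.2]
[[  209   208   210   124 12032]
 [  235   345   225    16  3191]
 [  202   369   224    55  7749]]
0.067 -20 [258. 175.] [379. 276.] [210. 332.] [434. 462.]
0.067 -10 [260. 193.] [377. 298.] [208. 301.] [436. 469.]
0.067 0 [261. 213.] [376. 321.] [208. 272.] [436. 472.]
0.067 10 [261. 233.] [375. 345.] [206. 247.] [437. 470.]
0.067 20 [261. 255.] [376. 369.] [206. 228.] [438. 463.]
0.067 30 [261. 277.] [376. 394.] [206. 214.] [437. 449.]
0.09 -20 [263. 155.] [374. 251.] [223. 276.] [418. 405.]
0.09 -10 [265. 179.] [371. 277.] [223. 260.] [418. 415.]
0.09 0 [266. 204.] [370. 304.] [223. 248.] [418. 424.]
0.09 10 [266. 230.] [370. 332.] [223. 240.] [418. 429.]
0.09 20 [266. 256.] [370. 360.] [223. 235.] [419. 433.]
0.09 30 [266. 283.] [371. 390.] [223. 233.] [419. 432.]
```

The numbers say the cup slid in the pads to about its rim and reached about 110°. It then came back upright with all six walnuts inside: the load is about 2.9 N and the box floor is unchanged. I'll retry with a firmer grip and a larger tilt.

Emit:
send_rows --steps '[{"tx": 0, "ty": 0, "tz": -0.25, "turn": 0, "grip": 0.6}, {"tx": -0.3, "ty": 0, "tz": 0, "turn": 0, "grip": 0.6}, {"tx": -0.45, "ty": 0, "tz": 0, "turn": 0, "grip": 0.6}, {"tx": -0.45, "ty": 0, "tz": 0, "turn": 0, "grip": 0.6}, {"tx": -0.4, "ty": 0, "tz": 0, "turn": 0, "grip": 0.6}, {"tx": -0.2, "ty": 0, "tz": 0, "turn": 0, "grip": 0.6}, {"tx": 0, "ty": 0, "tz": 0.4, "turn": 0, "grip": 0.6}, {"tx": 0, "ty": 0, "tz": 0.4, "turn": 0, "grip": 0.6}, {"tx": 0, "ty": 0, "tz": 0, "turn": 0, "grip": 0.6}]' --newtons 30

```text
time: 16.27
position: [0.542, -0.1242, 0.1198]
tool_rot: [-2.315, -2.119, 0.004]
ft_force: [-0.6, 1.1, -3.4]
grip_width: 0.781
grip_force: 30.0
```

```bash
python3 - <<'E'
from h import *
st();shot('side','s5');p=ctrl.get_state()['position']
v=cv2.cvtColor(cv2.imread('pics/s5.png'),cv2.COLOR_BGR2HSV);m=((v[:,:,1]<50)&(v[:,:,2]>130)).astype(np.uint8);m[:100]=0;m[260:]=0;m[:,:280]=0;m[:,360:]=0
n,l,s,c=cv2.connectedComponentsWithStats(m);print(s[1:][s[1:,4]>100])
for h in(.067,.078,.09):
    q=proj('s5',cuppts(0,p,h));print(h,q.min(0),q.max(0))
to(*(np.array([.5485,-.0751])-.048*np.array([.085,.996])),.12)
E
```

```text
t 16.27 p [ 0.542  -0.1242  0.1198] 
M [[0.088, 0.996, -0.004], [0.996, -0.088, 0.0], [-0.0, -0.004, -1.0]] F [-0.6  1.1 -3.4] g 0.781 30.0 q [-0.46  0.26  0.73  1.85 -0.19  1.11  0.25]
[[ 308  148   34   56 1521]]
0.067 [307.49406135 145.52032935] [341.51684333 202.07955107]
0.078 [307.55661182 149.82752107] [341.33745632 205.91761819]
0.09 [307.6238904  154.45927897] [341.14449253 210.04523944]
units tx,ty,tz [0.03 0.02 0.02] tool-y yaw -5.06 turn None
```

Emit:
send_rows --steps '[{"tx": 0.27, "ty": 0.02, "tz": 0, "turn": 0, "grip": 0.6}, {"tx": 0.22, "ty": 0, "tz": -0.04, "turn": 0, "grip": 0.6}, {"tx": 0.23, "ty": 0, "tz": -0.05, "turn": 0, "grip": 0.6}, {"tx": 0.16, "ty": 0, "tz": 0.02, "turn": 0, "grip": 0.6}, {"tx": 0.16, "ty": 0, "tz": 0.02, "turn": 0, "grip": 0.6}, {"tx": 0.17, "ty": 0, "tz": 0.03, "turn": 0, "grip": 0.6}, {"tx": 0.17, "ty": 0, "tz": 0.09, "turn": 0, "grip": 0.6}, {"tx": 0.17, "ty": 0, "tz": 0.09, "turn": 0, "grip": 0.6}, {"tx": 0.14, "ty": 0, "tz": 0.13, "turn": 0, "grip": 0.6}, {"tx": 0, "ty": 0, "tz": 0, "turn": 0, "grip": 0.6}, {"tx": 0, "ty": 0, "tz": 0, "turn": 0, "grip": 0.6}]'

```text
time: 17.7
position: [0.5533, -0.0232, 0.1037]
tool_rot: [-2.317, -2.121, 0.0]
ft_force: [0.4, 0.4, 0.4]
grip_width: 0.778
grip_force: 30.0
```

```bash
python3 - <<'E'
from h import *
st();shot('side','s6');shot('wrist','w6');p=ctrl.get_state()['position']
v=cv2.cvtColor(cv2.imread('pics/s6.png'),cv2.COLOR_BGR2HSV);m=((v[:,:,1]<50)&(v[:,:,2]>130)).astype(np.uint8);m[:150]=0;m[260:]=0;m[:,:280]=0;m[:,360:]=0
n,l,s,c=cv2.connectedComponentsWithStats(m);r=s[1:][s[1:,4]>100];print(r)
for d in(70,80,90,100,110):
    q=proj('s6',cuppts(np.radians(d),p,.073));print(d,q.min(0).round(),q.max(0).round())
w=cv2.cvtColor(cv2.imread('pics/w2.png'),cv2.COLOR_BGR2HSV);print('walnut hsv',w[205,300],w[233,318],'box wood s',cv2.cvtColor(cv2.imread('pics/s4.png'),cv2.COLOR_BGR2HSV)[250,305])
E
```

```text
t 17.7 p [ 0.5533 -0.0232  0.1037] 
M [[0.088, 0.996, -0.001], [0.996, -0.088, 0.001], [0.0, -0.001, -1.0]] F [0.4 0.4 0.4] g 0.778 30.0 q [-0.59  0.26  0.67  1.87 -0.18  1.07  0.06]
[[296 193  35  23 489]]
70 [293. 179.] [335. 227.]
80 [293. 175.] [335. 228.]
90 [293. 171.] [336. 228.]
100 [293. 168.] [336. 227.]
110 [294. 166.] [335. 226.]
walnut hsv [ 15 143 214] [ 20 131 252] box wood s [ 15 103 221]
```

```bash
cat >> h.py <<'E'
def amap(f,x0,x1,y0,y1,st=2):
    v=cv2.cvtColor(cv2.imread(f'pics/{f}.png'),cv2.COLOR_BGR2HSV)
    for y in range(y0,y1,st):
        print(y,''.join('#' if b<70 else ('W' if b>170 else 'w') if a<60 else ('B' if b<130 else 'b' if b<185 else 'p') for h_,a,b in v[y,x0:x1:st].astype(int)))
E
python3 - <<'E'
from h import *
amap('s6',280,350,180,240);print();amap('w6',150,480,200,420,7)
E
```

```text
180 bbbbbbbbBBBBBB#####################
182 #BBBBBBBBbbbbbbbBBBB###############
184 #########wwwwwbbbbbbBwwwwww########
186 #####BwwwwWwwwwBBBBBBBwWWww########
188 #####wwwwwwwwwwwBBBBBBBWWww########
190 #####BwwwwwwwwwwwwwwwwBwWw#########
192 ########wwwwwwwwwwwwwwwwww#######BB
194 bbbBB###wwwwwwBBBBBBwwwwww######wbw
196 ppppb###WWwwwwBBBBBBBBBBBB######Bbw
198 pppppB##WWwwWwbBBBBBBBBBBw#######BB
200 pppppB##WWWWWWWwwwwwwbBBww#######bb
202 pppppb##wWWWWWWWWWWWWWWWWw###BBBbbb
204 pppppb##wWWWWWWWWWWWWWWWWw##Bbbbbbb
206 pppppB###wWWWWWWWWWWWWWWWw##Bbbbbbb
208 ppppbB###BWWWWWWWWWWWWWWWB##Bbbbppb
210 ppppbB###bpWWWWWWWWWWWWWbB##Bbbpppb
212 ppppBB##BbpbWWWWWWWWWWWbBB##BbpppbB
214 pppbBBBBBppbbbWWWWWWwbBBBB##bbpppbB
216 pppbBBBBbppbbbppppbbbBBBB##BbbpppbB
218 pppBBBBBbbppbbppppppbbbbbB#BpppppBB
220 ppbBBBBBbbpppppppppppppppbbbppppbBB
222 ppbBBBBBbbppppppppppppppppppppppbBB
224 pbBBBBbbbbppppppppppppppppppppppbBB
226 pbBBBbbbbpppppppppppppppppppppppBBB
228 pBBBBbbbbppppppppppppppppppppppbBBB
230 bBBBBbbbpppppppppppppppppppppppbBBB
232 bBBBbbbbpppppppppppppppppppppppbBBB
234 BBBBbbbbpppppppp
[... 1096 characters left out ...]
W######ppp#
333 wwwwwwwwwwwwwwwwwwwwwwwwwwwwwwwwwwwwwwwwwwwwwwww
340 wwwwwwwwwwwwwwwwwwwwwwwwwwwwwwwwwwwwwwwwwwwwwwww
347 wwwwwwwwwwwwwwwwwwwwwwwwwwwwwwwwwwwwwwwwwwwwwwww
354 wwwwwwwwwwwwwwwwwwwwwwwwwwwwwwwwwwwwwwwwwwwwwwww
361 wwwwwwwwwwwwwwwwwwwwwwwwwwwwwwwwwwwwwwwwwwwwwwww
368 wwwwwwwwwwwwwwwwwwwwwwwwwwwwwwwwwwwwwwwwwwwwwwww
375 ########wwwwwwwWWWWWWWWWWWWWWWWWWWwwwwww########
382 #######wwwwwwwwWWWWWWWWWWWWWWWWWWwwwwwww########
389 ########wwwwwwwWWWBBBWWWWWBBbBBWWwwwwwww########
396 ########WwwwwwwwwBBBBB#WWBBBBBBBwwwwwwWW########
403 #######pWWwwwwwwBBBBBB#BBBBBBBBBwwwwwwWWp#######
410 ######bpWWwwbbbbbbbbbbbbbbbbbbbbbbbbbbbbbbbbbbbb
417 ######BbbWWbbbbbbbbbbbbbbbbbbbbbbbbbbbbbbbbbbbbb
```

```bash
cat >> h.py <<'E'
def tri(fa,ua,fb,ub,tcp):
    P=np.array(tcp)+[0,0,.005];A=[];b=[]
    for f,u in((fa,ua),(fb,ub)):
        o,e=ray(f,[u],0.)[0]-P,ray(f,[u],.3)[0]-P
        o2,d=np.array([o@[.087,.996,0],o[2]]),None
        e2=np.array([e@[.087,.996,0],e[2]]);d=e2-o2;n=np.array([-d[1],d[0]])/np.hypot(*d);A.append(n);b.append(n@o2)
    return (np.linalg.solve(A,b)*1000).round(1)
E
python3 - <<'E'
from h import *
print('lip s6',tri('s6',(313,216),'w6',(316,276),ctrl.get_state()['position']))
print('lip s3',tri('s3',(311,224),'w3',(316,291),[.5531,-.0169,.0825]))
# wall edge check: top edge of the -y wall in s5-era picture w4
v=cv2.cvtColor(cv2.imread('pics/s1.png'),cv2.COLOR_BGR2HSV)
print('edge pred px s1',proj('s1',[[.5485,-.0751,.075],[.5485+.0,-.0671,.075]]))
w=cv2.cvtColor(cv2.imread('pics/w3.png'),cv2.COLOR_BGR2HSV);print()
amap('w3',180,450,280,420,7)
E
```

```text
lip s6 [ 16.9 -11.7]
lip s3 [  9.3 -13.9]
edge pred px s1 [[318.93896911 201.87232333]
 [318.49004887 204.383268  ]]

280 BBBBBBpppppppppppppppppppppppppbbbbBBBB
287 bBBBB#BbppppppppppppppppppppppbBB#BBBBB
294 bBBB####pppppppWWWWWWWWWppppppp####BBBB
301 pBB#####pppWWWWWWWWWWWWWWWWWppp#####BBB
308 pBB#####pWWWWWWWWWWWWWWWWWWWWWp######BB
315 p######wWWWWWWWWWWWWWWWWWWWWWWWw######B
322 B#####WWWWWWWWWWWWWWWWWWWWWWWWWWW######
329 #####WWwWWWWWWWWWWWWWWWWWWWWWWWWWW#####
336 wwwwwwwwwwwwwwwwwwwwwwwwwwwwwwwwwwwwwww
343 wwwwwwwwwwwwwwwwwwwwwwwwwwwwwwwwwwwwwww
350 wwwwwwwwwwwwwwwwwwwwwwwwwwwwwwwwwwwwwww
357 wwwwwwwwwwwwwwwwwwwwwwwwwwwwwwwwwwwwwww
364 wwwwwwwwwwwwwwwwwwwwwwwwwwwwwwwwwwwwwww
371 ###wwwwwWWWWWWWWWWWWWWWWWWWWWWWwwwww###
378 ###wwwwwwWWWWWWWWWWWWWWWWWWWWWwwwwww###
385 ###wwwwwwwWWWWWWWWWWWWWWWWWWwwwwwwww###
392 ###WWwwwwwwwwwwWWWWWWWWWWWWWwwwwwwWW###
399 ###wWWwwwwwwwwwWWWWWWWWWWWWwwwwwwwWW###
406 ##BBWWwwwwwwwwwWWWWWWWWWWWWwwwwwwWWbB##
413 ##BBWWWbbbbbbbbbbbbbbbbbbbbbbbbbbbbbbbb
```

The numbers now make sense. The cup's rear rim jams under the gripper body at about 60° of tilt, so the grasp must be higher on the cup (h ≈ 85 mm). I'll back out, set the cup down and regrasp.

Emit:
send_rows --steps '[{"tx": -0.2, "ty": 0, "tz": -0.25, "turn": 0, "grip": 0.6}, {"tx": -0.2, "ty": 0, "tz": -0.4, "turn": 0, "grip": 0.6}, {"tx": -0.2, "ty": 0, "tz": -0.4, "turn": 0, "grip": 0.6}, {"tx": 0, "ty": 0, "tz": -0.2, "turn": 0, "grip": 0.6}, {"tx": 0, "ty": 0, "tz": 0, "turn": 0, "grip": 0.6}, {"tx": 0, "ty": 0, "tz": 0, "turn": 0, "grip": 0.6}]'

```text
time: 18.55
position: [0.5498, -0.0587, 0.178]
tool_rot: [-2.315, -2.121, 0.002]
ft_force: [0.5, -0.5, -3.9]
grip_width: 0.783
grip_force: 30.0
```

```bash
python3 - <<'E'
from h import *
st();shot('side','s7');p=ctrl.get_state()['position']
amap('s7',280,350,120,240,3)
for d in(-10,0,10,20,40):
  for h in(.075,.09):
    q=proj('s7',cuppts(np.radians(d),p,h));print(d,h,q.min(0).round(),q.max(0).round())
to(.49,-.2,.17)
E
```

```text
t 18.55 p [ 0.5498 -0.0587  0.178 ] 
M [[0.087, 0.996, -0.002], [0.996, -0.087, 0.0], [0.0, -0.002, -1.0]] F [ 0.5 -0.5 -3.9] g 0.783 30.0 q [-0.58  0.18  0.71  1.79 -0.12  1.22  0.08]
120 ##B#####################
123 #######B################
126 #######ww###############
129 ########################
132 ########################
135 bbbbBBBBB###############
138 ##BBBBBBbbbbbbBwww######
141 ########wwwwwbBbWwwB####
144 ####wwwwwwwwBBBBBWw#####
147 #######wwwwwwwwwwww#####
150 bBBB###wwwwBBBwwwww####w
153 pppp###WwwwbbbBBbbB#####
156 ppppB#wWwwBBBBBBbbw#####
159 ppppb##WwwbbbBBBbBW##BBB
162 ppppb##WWWwBBBBbbbW##BBB
165 pppb###wWWWWWwBBwWw##BBB
168 ppbw####wWWWWWWWWWB##BBb
171 ppB#####wwWWWWWWwBB#BBBb
174 pb########wwwww###B#BBBb
177 pB###############BB#BBbb
180 b################BBBBBbb
183 w###############BbBBBBbb
186 ################bbbbBbbb
189 ###############Bbbbbbbbb
192 Bwwbw##########bpbppbbbp
195 pppppB##w#####Bppbpppppp
198 pppppppbbBww#wbppppppppp
201 ppppbppppppppppppppppppp
204 ppppbppppppppppppppppppp
207 pppbbppppppppppppppppppb
210 pppBBbpppppppppppppppppb
213 ppbBBbppppppppppppppppbB
216 ppbBBBppppppppppppppppbB
219 ppBBBBbpppppppppppppppBB
222 pbBBBBbpppppppppppppppBB
225 pBBBbbbppppppppppppppbBB
228 pBBBbbpppppppppppppppbBB
231 bBBbbbpppppppppppppppBBB
234 BBBbbppppppppppppppppBBB
237 BBBbbpppppppppppppppbBBB
-10 0.075 [300. 146.] [336. 207.]
-10 0.09 [300. 153.] [336. 213.]
0 0.075 [299. 144.] [336. 205.]
0 0.09 [299. 150.] [336. 211.]
10 0.075 [299. 143.] [335. 202.]
10 0.09 [299. 149.] [335. 207.]
20 0.075 [298. 143.] [335. 198.]
20 0.09 [299. 147.] [335. 202.]
40 0.075 [298. 144.] [337. 188.]
40 0.09 [299. 146.] [338. 190.]
units tx,ty,tz [-2.43 -0.79  0.13] tool-y yaw -5.01 turn None
```

Emit:
send_rows --steps '[{"tx": 0, "ty": 0, "tz": -0.15, "turn": 0, "grip": 0.6}, {"tx": 0, "ty": 0, "tz": 0, "turn": 0, "grip": 0.6}, {"tx": 0, "ty": 0, "tz": 0, "turn": 0, "grip": 0.6}, {"tx": 0, "ty": 0, "tz": 0, "turn": 0, "grip": 0.6}, {"tx": 0, "ty": 0, "tz": 0, "turn": 0, "grip": 0.6}]' --newtons 11

```text
time: 19.23
position: [0.5504, -0.0595, 0.1878]
tool_rot: [-2.317, -2.121, 0.0]
ft_force: [0.5, 0.4, -2.1]
grip_width: 0.787
grip_force: 11.0
```

```bash
python3 - <<'E'
from h import *
st();shot('side','s8');p=ctrl.get_state()['position']
amap('s8',280,350,120,220,3)
for d in(-10,0,10,20,40):
  for h in(.075,.09):
    q=proj('s8',cuppts(np.radians(d),p,h));print(d,h,q.min(0).round(),q.max(0).round())
E
```

```text
t 19.23 p [ 0.5504 -0.0595  0.1878] 
M [[0.088, 0.996, -0.0], [0.996, -0.088, -0.0], [-0.0, -0.0, -1.0]] F [ 0.5  0.4 -2.1] g 0.787 11.0 q [-0.58  0.17  0.71  1.78 -0.12  1.23  0.07]
120 #######w################
123 #######w################
126 ########################
129 bbbBBB##################
132 BBbbbbbbbbbbBBB#########
135 ##########BBBBbBbBbB####
138 ####Bwww#######BbbbB####
141 ####BwwwwwwwwwwwBbb#####
144 B#######wWWwwwwwwww#####
147 pppb###wwwWWWWWWWWw#####
150 pppp##wWwWwwwWWWWww#####
153 ppppB#wWWWWWWWWWwww##BB#
156 ppppb##WWWWWWWWWWWw##BbB
159 ppppp#wWWWWWWWWWWWw##BBB
162 pppppBwWWWWWWWWWWWw#BbBB
165 pppb###WWWWWWWWWWWw#BbbB
168 ppbw###WWWWWWWWWWWw#BBBB
171 ppB###wWWWWWWWWWWWw#BBBb
174 pb####wWWWWWWWWWWww#BBBb
177 pB####wWWWWWWWWWWwBBBBBb
180 b#####wWWWWWWWWWWwBBBBbb
183 w#####wWWWWWWWWWWwBBBBbb
186 ######wWWWWWWWWWWwBBBBbb
189 ######wWWWWWWWWWWwBBBbbb
192 Bwwbw#wWWWWWWWWWWwBBbbbb
195 pppppBwWWWWWWWWWWwBbbbbb
198 ppppppppWWWWWWWWwbBbbbbb
201 ppppbppppWWWWWWWbBbbbppb
204 ppppbpppppppbbbbbbbppppb
207 pppbBpppppppppbbbppppppb
210 pppBBbpppppppppppppppppb
213 ppbBBbppppppppppppppppbB
216 ppbBBBppppppppppppppppbB
219 ppBBBBbpppppppppppppppBb
-10 0.075 [299. 141.] [336. 203.]
-10 0.09 [299. 148.] [336. 209.]
0 0.075 [299. 140.] [336. 201.]
0 0.09 [299. 146.] [335. 207.]
10 0.075 [298. 139.] [335. 198.]
10 0.09 [299. 144.] [335. 203.]
20 0.075 [298. 138.] [335. 194.]
20 0.09 [299. 143.] [335. 198.]
40 0.075 [297. 139.] [337. 184.]
40 0.09 [298. 142.] [338. 186.]
```

Emit:
send_rows --steps '[{"tx": -0.3, "ty": -0.1, "tz": 0, "turn": 0, "grip": 0.6}, {"tx": -0.4, "ty": -0.1, "tz": 0, "turn": 0, "grip": 0.6}, {"tx": -0.4, "ty": -0.1, "tz": 0, "turn": 0, "grip": 0.6}, {"tx": -0.28, "ty": -0.09, "tz": 0, "turn": 0, "grip": 0.6}, {"tx": 0, "ty": 0, "tz": 0.5, "turn": 0, "grip": 0.6}, {"tx": 0, "ty": 0, "tz": 0.6, "turn": 0, "grip": 0.6}, {"tx": 0, "ty": 0, "tz": 0.5, "turn": 0, "grip": 0.6}, {"tx": 0, "ty": 0, "tz": 0.23, "turn": 0, "grip": 0.6}, {"tx": 0, "ty": 0, "tz": 0, "turn": 0, "grip": 0.6}]'

```text
time: 20.4
position: [0.5193, -0.1401, 0.0778]
tool_rot: [-2.317, -2.12, 0.002]
ft_force: [-0.1, -0.5, -3.2]
grip_width: 0.788
grip_force: 11.0
```

Emit:
send_rows --steps '[{"tx": 0, "ty": 0, "tz": 0.05, "turn": 0, "grip": 0.6}, {"tx": 0, "ty": 0, "tz": 0, "turn": 0, "grip": 0.6}]'

```text
time: 20.65
position: [0.5206, -0.14, 0.076]
tool_rot: [2.317, 2.121, 0.002]
ft_force: [-0.1, -0.5, -2.7]
grip_width: 0.786
grip_force: 11.0
```

```bash
python3 - <<'E'
from h import *
st();shot('side','s9');p=ctrl.get_state()['position']
amap('s9',290,370,100,210,3)
for h in(.067,.075,.085):
    q=proj('s9',cuppts(0,p,h));print(h,q.min(0).round(),q.max(0).round())
E
```

```text
t 20.65 p [ 0.5206 -0.14    0.076 ] 
M [[0.088, 0.996, 0.002], [0.996, -0.088, 0.0], [0.0, 0.002, -1.0]] F [-0.1 -0.5 -2.7] g 0.786 11.0 q [-0.44  0.28  0.74  1.93 -0.22  1.01  0.31]
100 ppppppppppBBBBBBBBBBB##bppb
103 pppppppppbBBBBBBBBBBB#Bbppp
106 pppbpppbbbBBBBBBBBBBBBBbppp
109 pppbb######BBBBBBBBBBB#Bbbp
112 ppbB#########BBBBBBB######B
115 ppb########################
118 ppb########w###############
121 ppb#########wwwwwwwww######
124 ppp##########wwwwwww#######
127 pppB#######################
130 ppbB#######################
133 ppB########################
136 pb##########B##############
139 pB#########################
142 b##########################
145 b##########################
148 ###########w###############
151 ###########################
154 ####BBBBB##################
157 ###BbBBbbbbbbbBB###########
160 b##ww#####bbbbbbbbbbbB#####
163 b##B#####wwwwBBBBbBBbB#####
166 w#########wwwwwwwwwwww####B
169 ##########wwwWWWWWwww####Bw
172 ##########wwWwwwwWWww####Bw
175 ##########wWWWWWWWWWW####BB
178 ##########wWWWWWWWWWw##bbbb
181 ##########wWWWWWWWWWw#BBbbb
184 ##########wWWWWWWWWWw#BBBBb
187 ##########wWWWWWWWWWw#BBBBb
190 ##########wWWWWWWWWWw#BBBbb
193 pB########wWWWWWWWWWB#BBBbp
196 pbBBw#w###wWWWWWWWWWbBBBbpb
199 ppppppbBBwwWWWWWWWWWbBbbbpb
202 bbpppppppppWWWWWWWppBbbbppp
205 bbppppppppppppppWpppBbbbbbb
208 BbpppppppppppppppppbBbBbbbb
0.067 [319. 159.] [352. 214.]
0.075 [319. 162.] [352. 216.]
0.085 [319. 166.] [352. 220.]
```

Still just above the table, since the wrist carries the full load. I'll creep down until contact.

Emit:
send_rows --steps '[{"tx": 0, "ty": 0, "tz": 0.05, "turn": 0, "grip": 0.6}, {"tx": 0, "ty": 0, "tz": 0, "turn": 0, "grip": 0.6}]'

```text
time: 20.95
position: [0.5197, -0.1398, 0.0721]
tool_rot: [-2.317, -2.121, 0.0]
ft_force: [0.1, -0.1, -2.3]
grip_width: 0.784
grip_force: 11.0
```

Emit:
send_rows --steps '[{"tx": 0, "ty": 0, "tz": 0.05, "turn": 0, "grip": 0.6}, {"tx": 0, "ty": 0, "tz": 0, "turn": 0, "grip": 0.6}]'

```text
time: 21.2
position: [0.52, -0.1398, 0.0691]
tool_rot: [2.317, 2.121, 0.0]
ft_force: [0.8, -1.4, -2.9]
grip_width: 0.786
grip_force: 11.0
```

Emit:
send_rows --steps '[{"tx": 0, "ty": 0, "tz": 0.05, "turn": 0, "grip": 0.6}, {"tx": 0, "ty": 0, "tz": 0, "turn": 0, "grip": 0.6}]'

```text
time: 21.45
position: [0.5218, -0.1395, 0.068]
tool_rot: [2.316, 2.121, 0.005]
ft_force: [-0.3, 2.4, 7.1]
grip_width: 0.779
grip_force: 10.9
```

Emit:
send_rows --steps '[{"tx": 0, "ty": 0, "tz": 0, "turn": 0, "grip": 1}, {"tx": 0, "ty": 0, "tz": 0, "turn": 0, "grip": 1}, {"tx": 0, "ty": 0, "tz": 0, "turn": 0, "grip": 1}, {"tx": 0, "ty": 0, "tz": -0.6, "turn": 0, "grip": 1}, {"tx": 0, "ty": 0, "tz": -1, "turn": 0, "grip": 1}, {"tx": 0, "ty": 0, "tz": -0.8, "turn": 0, "grip": 1}, {"tx": 0, "ty": 0, "tz": 0, "turn": 0, "grip": 1}]'

```text
time: 22.32
position: [0.5223, -0.1407, 0.214]
tool_rot: [2.314, 2.118, 0.009]
ft_force: [-0.4, -0.5, -0.1]
grip_width: 1.001
grip_force: 0.0
```

```bash
python3 - <<'E'
from h import *
st();shot('wrist','w10');p=ctrl.get_state()['position']
v=cv2.cvtColor(cv2.imread('pics/w10.png'),cv2.COLOR_BGR2HSV);m=((v[:,:,1]<70)&(v[:,:,2]>120)).astype(np.uint8);m[300:]=0
n,l,s,c=cv2.connectedComponentsWithStats(m);i=1+s[1:,4].argmax();print(s[i])
amap('w10',230,410,130,330,6)
a=np.linspace(0,2*np.pi,60)
for dx,dy in((0,0),):
    q=proj('w10',np.c_[p[0]+.035*np.cos(a),p[1]+.035*np.sin(a),.1+0*a]);print(q.min(0),q.max(0))
    q=proj('w10',np.c_[p[0]+.032*np.cos(a),p[1]+.032*np.sin(a),.1+0*a]);print(q.min(0),q.max(0))
E
```

```text
t 22.32 p [ 0.5223 -0.1407  0.214 ] 
M [[0.088, 0.996, 0.008], [0.996, -0.088, 0.0], [0.001, 0.008, -1.0]] F [-0.4 -0.5 -0.1] g 1.001 0.0 q [-0.51  0.11  0.78  1.79 -0.08  1.27  0.2 ]
[ 255  160  108  111 5879]
130 pppppppppppppppppppppppppppppp
136 pppppppppppppppppppppppppppppp
142 pppbbbbbbbbbbbbbbbbbbpbbbbbbbb
148 pppbbbbbbbbbbbbbbbbbbpbpbbbbbb
154 pppbbbbbbbbbbbbbbbbbbpbbbbbbbb
160 pppbbbbbbbbbbwwbbbbbbpbbbbbbbb
166 ppppbbbbbbWWWWWWWbbbbpbbbbbbbb
172 ppppbbbbbWWWbbbWWWpbbpbbbbbbbb
178 ppppbbbbWbBBBbBBBBWWbpbbbbbbbb
184 ppppbbbWBbbbBbBBBBBWWpbbbbbbbp
190 ppppbbWwBbbbBBbbbbBwWbbbbbbbbp
196 ppppbWwwBbbbbWbbbbBwwWbbbbbbbp
202 ppppbWwwBbbBBWBbbBBwwWbbbbbbbp
208 ppppbWwwBbbbBBBbBBBwwWpbbbbbbp
214 ppppbWwwwbbBBbbBbBBwwwWbbbbbpp
220 ppppbWwwwwBBBbbBbwwwwwWpppbbpp
226 ppppbWWWwwwbbpbBwwwwwWppppbbpp
232 ppppbWWWWWwwbbbBwwwwwWpppppppp
238 pppppWWWWWWWwBwWWWWWwWwwwwBbbp
244 ppppppWWWWWWWWWWWWWWWwwwwwwwww
250 pppppppWWWWWWWWWWWWWWwwwwwwwww
256 ppppppbWWWWWWWWWWWWWpwwwwwwwww
262 ppppppbbbWWWWWWWWWpppwwwwwwwww
268 pppppbbbbbpWWWWWbbppbwwwwwwwww
274 pppppbbbbbbbbbbbbbppBwwwwwwwww
280 pppppbbbbbbbbbbbbbppwwwwwwwwww
286 pppppbbbbbbbbbbbbpppwwwwwwwwww
292 pppppbbbbbbbbbbbbpppwwwwwwwwww
298 pppppbbbbbbbbbbbbpppwwwwwwwwww
304 pppppbbbbbbbbbbbbpppwwwwwwwwww
310 ppppppbbbbbbbbbbppppwwwwwwwwww
316 pppppppbbbbbbbbppppbwwwwwwwwww
322 pppppppppbbbbbpppppBwwwwwwwwww
328 pppppppppppppppppppwwwwwwwwwww
[259.55566121 189.02447695] [365.71844558 291.29191522]
[264.12633505 193.71370871] [361.18240943 287.19665691]
```

The rim sits about 12 mm ahead of the pads, so it had slipped. I'll recentre and grip at h ≈ 86 mm.

Emit:
send_rows --steps '[{"tx": 0.19, "ty": -0.02, "tz": 0.5, "turn": 0, "grip": 1}, {"tx": 0, "ty": 0, "tz": 0.7, "turn": 0, "grip": 1}, {"tx": 0, "ty": 0, "tz": 0.6, "turn": 0, "grip": 1}, {"tx": 0, "ty": 0, "tz": 0.42, "turn": 0, "grip": 1}, {"tx": 0, "ty": 0, "tz": 0, "turn": 0, "grip": 0.6}, {"tx": 0, "ty": 0, "tz": 0, "turn": 0, "grip": 0.6}, {"tx": 0, "ty": 0, "tz": 0, "turn": 0, "grip": 0.6}, {"tx": 0, "ty": 0, "tz": 0, "turn": 0, "grip": 0.6}, {"tx": 0, "ty": 0, "tz": 0, "turn": 0, "grip": 0.6}]' --newtons 15

```text
time: 23.5
position: [0.5205, -0.1286, 0.0778]
tool_rot: [2.316, 2.12, 0.002]
ft_force: [1.5, -0.3, 1.7]
grip_width: 0.768
grip_force: 15.0
```

```bash
python3 - <<'E'
from h import *
st();E=np.array([.5485,-.0751]);f=np.array([.087,.996]);to(*(E-.048*f),.145);print((ctrl.get_state()['position'][:2]-E)@f)
E
```

```text
t 23.5 p [ 0.5205 -0.1286  0.0778] 
M [[0.088, 0.996, 0.002], [0.996, -0.088, 0.0], [0.0, 0.002, -1.0]] F [ 1.5 -0.3  1.7] g 0.768 15.0 q [-0.47  0.27  0.75  1.94 -0.21  1.01  0.29]
units tx,ty,tz [ 0.13  0.39 -1.12] tool-y yaw -5.06 turn None
-0.05569590001445151
```

```bash
python3 - <<'E'
from h import *
p=ctrl.get_state()['position'];shot('wrist','w11');shot('side','s11')
amap('w11',180,450,180,430,8)
q=proj('w11',cuppts(0,p,.083));print(q[24:].min(0),q[24:].max(0),'foot',q[:24].min(0),q[:24].max(0))
amap('s11',290,370,150,220,3)
q=proj('s11',cuppts(0,p,.083));print(q.min(0),q.max(0))
E
```

```text
180 pppppppppppppppppppppppppppppppppp
188 pppppppbbbbbbbbbbbbbbbbbbbbbbbbbbb
196 pppppbbbbbbbbbbbbbBbbBbbbbbbbbbbbb
204 bbpppbbbbbbbbbbwwwwwbBbbbbbbbbbbbb
212 bbppppbbbbbbbwwwwwwwwBbbbbbbbbbbbb
220 bbppppbbbbbbwwwWWWWwwwwbbbbbbbbbbb
228 bbbpppbbbbbwWWWWWWWWWWWbbbbbbbbbbb
236 bbbpppbbbbwWWWWWWWWWWWWWbbbbbbbbbb
244 pbbpppbbbbWWWWWWWWWWWWWWWbbbbbbbbb
252 pbbpppbbbWWWWWWWWbWWWWWWWbbbbbbbbb
260 pbbpppbbwWWWbbbBBBBBbBWWWWbbbbbbbb
268 pbbpppbbWWBbbbbBBwBbbbBBWWWbbbbbbb
276 pbbbppBWWwwBbbBBBwBBbBBBwWWbbbbbbb
284 ppbbbBWWwwwBBBBBBBBBBBBwwwWWbBbbbb
292 ppbb##WwwwwwBBBBBBBBBBBwwwwWw#Bbbb
300 ppb##WWwwwwwwwBBBBBBwwwwwwwwW##bbb
308 ppB##WwwwwwwwwBBbbBBwwwwwwwwWw##bp
316 p####WwwwwwwwwBBbbBBwwwwwwwwwW###p
324 ####wWwwwwwWwwwBbbbBwwwwwwwwwW####
332 wwwwwwwwwwwwwwwwwwwwwwwwwwwwwwwwww
340 wwwwwwwwwwwwwwwwwwwwwwwwwwwwwwwwww
348 wwwwwwwwwwwwwwwwwwwwwwwwwwwwwwwwww
356 wwwwwwwwwwwwwwwwwwwwwwwwwwwwwwwwww
364 wwwwwwwwwwwwwwwwwwwwwwwwwwwwwwwwww
372 #####pWWWWWWWWWWWWWWWWWWWwwwW#####
380 #####bWwWWWWWWWWWWWWWWWWWwwWw#####
388 ####BbbWwwwwwwWWWWwwwwwwwwWWww####
396 ####pbbbWwwwwwwwwwwwwwwwwwWww#####
404 ##bb
[... 388 characters left out ...]
####
162 B#wBw#####bbbbbbbbbBB######
165 B#ww####wwwbbBBBBBbBbB#####
168 #########wwwwwwwwwBBB#####B
171 ###########wwWWWwwwww####BB
174 ##########wWwwwwWwWwB####Bw
177 ##########wwWWWWWWwww####BB
180 ##########WwWWWWWWWWw##bbbb
183 ##########WwWWWWWWWWW#Bbbbb
186 ##########WWWWWWWWWWw#BBBBb
189 ##########wWWWWWWWWWw#BBBBb
192 Bw########wWWWWWWWWww#BBBbb
195 pbw######wwWWWWWWWWww#BBBbp
198 ppppbbBw#wwWWWWWWWWwbBBBbpb
201 ppppppppppWWWWWWWWppbBbbbpp
204 bbppppppppppppWWWWppBbbbpbp
207 BbppppppppppppppppppBbbbbbp
210 BBpppppppppppppppppbBBBbbbb
213 BBbppppppppppppppppBBBBbbbb
216 BBbppppppppppppppppBBBbbbbb
219 BBbppppppppppppppppBBBbbbbb
[318.53117868 167.68386995] [351.29264138 221.75630208]
```

Emit:
send_rows --steps '[{"tx": 0, "ty": 0, "tz": -0.3, "turn": 0, "grip": 0.6}, {"tx": 0, "ty": 0.19, "tz": -0.42, "turn": 0, "grip": 0.6}, {"tx": 0.13, "ty": 0.2, "tz": 0, "turn": 0, "grip": 0.6}, {"tx": 0, "ty": 0, "tz": 0, "turn": 0, "grip": 0.6}, {"tx": 0, "ty": 0, "tz": 0, "turn": 0, "grip": 0.6}]' --newtons 15

```text
time: 24.22
position: [0.5424, -0.1224, 0.1188]
tool_rot: [-2.316, -2.12, 0.004]
ft_force: [-0.0, -0.3, -3.2]
grip_width: 0.774
grip_force: 14.8
```

Emit:
send_rows --steps '[{"tx": 0.25, "ty": 0, "tz": 0, "turn": 0, "grip": 0.6}, {"tx": 0.23, "ty": 0, "tz": -0.06, "turn": 0, "grip": 0.6}, {"tx": 0.23, "ty": 0, "tz": -0.06, "turn": 0, "grip": 0.6}, {"tx": 0.18, "ty": 0, "tz": 0.02, "turn": 0, "grip": 0.6}, {"tx": 0.18, "ty": 0, "tz": 0.02, "turn": 0, "grip": 0.6}, {"tx": 0.18, "ty": 0, "tz": 0.02, "turn": 0, "grip": 0.6}]'

```text
time: 24.98
position: [0.5504, -0.0478, 0.1235]
tool_rot: [2.317, 2.12, -0.0]
ft_force: [-0.5, -3.5, -1.7]
grip_width: 0.778
grip_force: 15.2
```

```bash
python3 - <<'E'
from h import *
st();p=ctrl.get_state()['position'];shot('wrist','w12');shot('side','s12')
print((p[:2]-[.5485,-.0751])@[.087,.996])
amap('w12',180,450,180,420,8)
amap('s12',280,350,160,240,3)
for d in(40,50,60,70,80):
    q=proj('s12',cuppts(np.radians(d),p,.083));r=proj('w12',cuppts(np.radians(d),p,.083));print(d,'side all',q.min(0).round(),q.max(0).round(),'side rim',q[24:].min(0).round(),q[24:].max(0).round(),'wrist rim',r[24:].min(0).round(),r[24:].max(0).round())
E
```

```text
t 24.98 p [ 0.5504 -0.0478  0.1235] 
M [[0.088, 0.996, 0.0], [0.996, -0.088, -0.001], [-0.001, 0.0, -1.0]] F [-0.5 -3.5 -1.7] g 0.778 15.2 q [-0.6   0.24  0.72  1.86 -0.17  1.11  0.1 ]
0.02740542913595795
180 pppBBBBpppppppppbpppppbppbppbBBBBp
188 pppBBBBpppppppppppppppppppbpbBBBBp
196 pppBBBBpppppppppppppppppppbpbBBBBp
204 pppbBBBpppppppppppppppppppbpbBBBBp
212 ppppBBBpppppppppppppppppppbpbBBBBp
220 ppppBBBpppppppppppppppppppbpbBBBBp
228 ppppBBBpppppppppppppppppppbbbBBBBp
236 ppppBBBpppppppppppppppppppbbbBBBBp
244 ppppBBBpppppppppppppppppppbbbBBBbp
252 ppppBBBppppppppppWppppppppbbbBBBbp
260 ppppBBBpppppWWWWWWWWWWppppbbbBBBpp
268 ppppBBBpppWWWWWWWWWWWWWWppbbbBBBpp
276 bpppBBBppWWWWWWWWWWWWWWWWpBBBBBBpp
284 bppp##BpWwWWWWWWWWWWWWWWWWWBB#BBpp
292 pppp###WwwWWWWWWWWWWWWWWWwW####Bpp
300 ppp###WwwwWWWWWWWWWWWWWWwwwW###Bpp
308 ppB###WwwwWWWWWWWWWWWWWWWwwWW###pp
316 p####WwwwwWWWWWWWWWWWWWWwwwwW####p
324 #####WwwwwWWWWWWWWWWWWWWwwwwW#####
332 wwwwwwwwwwwwwwwwwwwwwwwwwwwwwwwwww
340 wwwwwwwwwwwwwwwwwwwwwwwwwwwwwwwwww
348 wwwwwwwwwwwwwwwwwwwwwwwwwwwwwwwwww
356 wwwwwwwwwwwwwwwwwwwwwwwwwwwwwwwww
[... 872 characters left out ...]
pppppppppBB
223 pbBBbbbpppppppppppppppBB
226 pBBBbbpppppppppppppppbBB
229 bBBbbbpppppppppppppppbBB
232 bBBbbbpppppppppppppppBBB
235 BBBbbppppppppppppppppBBB
238 BBbbbpppppppppppppppbBBB
40 side all [298. 171.] [336. 212.] side rim [298. 171.] [333. 206.] wrist rim [217. 226.] [421. 427.]
50 side all [298. 172.] [337. 208.] side rim [298. 172.] [333. 208.] wrist rim [218. 228.] [420. 414.]
60 side all [298. 170.] [338. 209.] side rim [298. 174.] [333. 209.] wrist rim [219. 232.] [419. 398.]
70 side all [298. 164.] [338. 210.] side rim [298. 176.] [332. 210.] wrist rim [220. 239.] [417. 378.]
80 side all [297. 158.] [339. 210.] side rim [297. 179.] [332. 210.] wrist rim [222. 247.] [416. 355.]
```

Emit:
send_rows --steps '[{"tx": 0.11, "ty": 0, "tz": 0.06, "turn": 0, "grip": 0.6}, {"tx": 0.11, "ty": 0, "tz": 0.06, "turn": 0, "grip": 0.6}, {"tx": 0.12, "ty": 0, "tz": 0.07, "turn": 0, "grip": 0.6}, {"tx": 0, "ty": 0, "tz": 0, "turn": 0, "grip": 0.6}]'

```text
time: 25.58
position: [0.5521, -0.0268, 0.1119]
tool_rot: [-2.316, -2.122, 0.0]
ft_force: [-0.6, -2.6, 0.4]
grip_width: 0.779
grip_force: 15.1
```

```bash
python3 - <<'E'
from h import *
st();p=ctrl.get_state()['position'];shot('wrist','w13');shot('side','s13')
print((p[:2]-[.5485,-.0751])@[.087,.996])
amap('w13',180,450,220,420,10)
amap('s13',280,350,170,240,3)
for d in(50,60,70,80,90):
    q=proj('s13',cuppts(np.radians(d),p,.083));r=proj('w13',cuppts(np.radians(d),p,.083));print(d,'side rim',q[24:].min(0).round(),q[24:].max(0).round(),'wrist rim',r[24:].min(0).round(),r[24:].max(0).round())
E
```

```text
t 25.57 p [ 0.5521 -0.0268  0.1119] 
M [[0.087, 0.996, -0.0], [0.996, -0.087, 0.0], [0.0, -0.0, -1.0]] F [-0.6 -2.6  0.4] g 0.779 15.1 q [-0.62  0.25  0.7   1.87 -0.18  1.09  0.07]
0.04839442855110943
220 ppBBBppppppppppppppppbpbBBB
230 ppBBBppppppppppppppppbpbBBB
240 ppbBBppppppppppppppppbbbBBB
250 ppbBBbpppppppppppppppbbbBBB
260 pppBBbpppppppppppppppbbBBBB
270 pppBBBpppppppWpppppppbbBBBB
280 pppBBBpppWWWWWWWWWWppbbBBBB
290 ppp###pWWWWWWWWWWWWWWb##BBB
300 ppp###WWWWWWWWWWWWWWWW###Bb
310 pp###WwWWWWWWWWWWWWWWWW###p
320 b###WwwWWWWWWWWWWWWWWwW####
330 ####WwwwwWWWWWWWWWWwwwww###
340 wwwwwwwwwwwwwwwwwwwwwwwwwww
350 wwwwwwwwwwwwwwwwwwwwwwwwwww
360 wwwwwwwwwwwwwwwwwwwwwwwwwww
370 ####wwwwWWWWWWWWWWWwwwww###
380 ####wwwwWwBBWWWBBBWwwwwp###
390 ####bwwwwbbbBWBbbbbwwwwp###
400 ##BpbWWWBBBBBBBBBBBwWWWpBB#
410 #Bbbbbbbbbbbbbbbbbbbbbbbbbb
170 ########################
173 BBB#####################
176 BbbbbbbbBBBB############
179 #######wBBbbbbwwww######
182 ####wwwwwWWWWWWWWw######
185 ####wwwwwwwwwWWWww######
188 #######wwwwwwwwwww####BB
191 ######wwwwBBbBbbww####Bw
194 bbbp##wwwwBbbBBBbw####BB
197 pppp##WwwWbbBBBbbw##BBBb
200 ppppB#WWWWWWWWWbbw##bbbb
203 ppppB#WWWWWWWWWWWw#Bbbbb
206 pppbB#wWWWWWWWWWWw#Bbppb
209 pppBB#bWWWWWWWWWWB#Bbppb
212 pppBBbppWWWWWWWWb##bppbb
215 ppbBBbppppWWWWWBBBBbppbb
218 ppBBBbbppppppbbBbbppppBB
221 pbBBBBbpppppppppppppppBB
224 pbBBbbbppppppppppppppbBB
227 pBBBbbpppppppppppppppbBB
230 bBBbbbpppppppppppppppBBB
233 bBBbbppppppppppppppppBBB
236 BBBbbpppppppppppppppbBBB
239 BBbbbpppppppppppppppbBBB
50 side rim [295. 184.] [331. 220.] wrist rim [218. 228.] [420. 414.]
60 side rim [295. 186.] [330. 221.] wrist rim [219. 232.] [419. 398.]
70 side rim [295. 188.] [330. 221.] wrist rim [220. 239.] [417. 378.]
80 side rim [295. 190.] [330. 221.] wrist rim [222. 247.] [416. 355.]
90 side rim [295. 194.] [330. 221.] wrist rim [223. 257.] [415. 331.]
```

Emit:
send_rows --steps '[{"tx": 0.15, "ty": 0, "tz": 0.15, "turn": 0, "grip": 0.6}, {"tx": 0.09, "ty": 0, "tz": 0.14, "turn": 0, "grip": 0.6}, {"tx": 0.09, "ty": 0, "tz": 0.14, "turn": 0, "grip": 0.6}, {"tx": 0, "ty": 0, "tz": 0, "turn": 0, "grip": 0.6}]'

```text
time: 26.18
position: [0.5536, -0.0067, 0.0857]
tool_rot: [-2.315, -2.122, 0.0]
ft_force: [-0.6, 0.2, 0.3]
grip_width: 0.781
grip_force: 15.0
```

```bash
python3 - <<'E'
from h import *
st();p=ctrl.get_state()['position'];shot('wrist','w14');shot('side','s14');shot('top','t14')
print((p[:2]-[.5485,-.0751])@[.087,.996])
amap('w14',180,450,220,420,10)
amap('s14',280,350,170,250,3)
amap('t14',370,430,220,275,3)
for d in(70,80,90,100,110):
    q=proj('s14',cuppts(np.radians(d),p,.083));r=proj('w14',cuppts(np.radians(d),p,.083));t=proj('t14',cuppts(np.radians(d),p,.083));print(d,'side rim',q[24:].min(0).round(),q[24:].max(0).round(),'wrist rim',r[24:].min(0).round(),r[24:].max(0).round(),'top',t.min(0).round(),t.max(0).round())
E
```

```text
t 26.18 p [ 0.5536 -0.0067  0.0857] 
M [[0.087, 0.996, -0.001], [0.996, -0.087, 0.001], [0.001, -0.001, -1.0]] F [-0.6  0.2  0.3] g 0.781 15.0 q [-0.63  0.29  0.68  1.89 -0.21  1.04  0.05]
0.06859637631065822
220 BBBBbbbpppbbbbbbbbbpbbbbbBB
230 BBBBbbppppbbbbbbbbbpbbbbbBB
240 bBBBBpppppbbbbbbbpbpbbbbbBB
250 pBBBBbbpppbbbbbbbpbpbbbbbBB
260 pBBBBbppppbbpbbbbpbpbbbbbBB
270 pBBBBpppppppppppppppppbbBBB
280 pBBBBpppppppppppppppppbbBBB
290 pBB###pppppppppppppppb##BBB
300 pBB###pppppppppppppppb###BB
310 pB####ppWWWWWWWWWWWWpp####B
320 p####wWWWWWWWWWWWWWWWW#####
330 ####wwwwWWWWWWWWWWWWwww####
340 wwwwwwwwwwwwwwwwwwwwwwwwwww
350 wwwwwwwwwwwwwwwwwwwwwwwwwww
360 wwwwwwwwwwwwwwwwwwwwwwwwwww
370 ####WwwwWWWWWWWWWWWWwwww###
380 ####wwWWWWwwwwwwwwWWWwww###
390 ####wwWWWWWWWWWWWWWWWwww###
400 ###BwWWWWWWWWWWWWWWWWWwB###
410 #BBBwbbbbbbbbbbbbbbbbbbbbbb
170 #BB##################BBb
173 #####################BBb
176 #####################BBB
179 ######w#################
182 ######w#################
185 ########################
188 ########################
191 bBBB####################
194 BbbbbbbBBBB####
[... 798 characters left out ...]
BBBBBBBB
253 BB#BBwWWwBBBBBBBBBBB
256 BBBBBwwWbBBBBBBBBBBB
259 BB##wwwwbBBBBBBBBBBB
262 BB##BBBbbbbbbbbbbbBB
265 BB##BBBbbbbbbbbbbbbb
268 BB##BBBBBBBBbbbbbbbb
271 BB##BBBBBBBBBBBbbbbb
274 BB##BBBBBBBBBBBBBbbb
70 side rim [293. 205.] [328. 238.] wrist rim [220. 239.] [417. 377.] top [336. 224.] [390. 260.]
80 side rim [293. 208.] [328. 238.] wrist rim [222. 247.] [416. 355.] top [338. 225.] [391. 260.]
90 side rim [293. 211.] [328. 237.] wrist rim [223. 257.] [415. 331.] top [340. 225.] [390. 260.]
100 side rim [293. 214.] [328. 236.] wrist rim [225. 269.] [413. 308.] top [339. 225.] [389. 259.]
110 side rim [293. 217.] [328. 234.] wrist rim [227. 281.] [411. 286.] top [337. 225.] [390. 259.]
```

Emit:
send_rows --steps '[{"tx": -0.04, "ty": 0, "tz": 0.08, "turn": 0, "grip": 0.6}, {"tx": -0.04, "ty": 0, "tz": 0.07, "turn": 0, "grip": 0.6}, {"tx": -0.04, "ty": 0, "tz": 0.07, "turn": 0, "grip": 0.6}, {"tx": 0, "ty": 0, "tz": 0, "turn": 0, "grip": 0.6}, {"tx": 0, "ty": 0, "tz": 0, "turn": 0, "grip": 0.6}, {"tx": 0, "ty": 0, "tz": 0, "turn": 0, "grip": 0.6}]'

```text
time: 27.08
position: [0.5548, -0.0109, 0.0744]
tool_rot: [-2.313, -2.123, -0.009]
ft_force: [0.7, 7.8, 3.7]
grip_width: 0.779
grip_force: 15.0
```

```bash
python3 - <<'E'
from h import *
st();p=ctrl.get_state()['position'];shot('wrist','w15');shot('side','s15');shot('top','t15')
print((p[:2]-[.5485,-.0751])@[.087,.996])
amap('w15',180,450,140,420,10)
amap('s15',270,350,190,280,3)
amap('t15',376,406,226,268,3)
E
```

```text
t 27.07 p [ 0.5548 -0.0109  0.0744] 
M [[0.086, 0.996, 0.003], [0.996, -0.086, 0.005], [0.006, 0.003, -1.0]] F [0.7 7.8 3.7] g 0.779 15.0 q [-0.61  0.3   0.68  1.9  -0.23  1.02  0.08]
0.06452663412863296
140 BBBpppppppppppppppbbbbpppbB
150 BBBpppppppppppppppbbbbpppbB
160 BBBpppppppppppppppbbpbBBBbB
170 BBBpppppppppppppppbbpBBBBBB
180 BBBpppppppBBbppbbbbbpBBbBBB
190 BBBppppppBBBBBbBBBBppBBbBBB
200 BBBbpppppBbbbBbBbbBBpBBBBBB
210 BBBbbppppBbbBBbBbbBBpbbBbBB
220 BBBBbbpppBBBBbbBBBBppbppbBB
230 BBBBbbppppbBbbbbBBpppbppbBB
240 BBBBbbppppbpbbbbbppppbppbBB
250 BBBBbbppppbbbbbbbppppbppbBB
260 BBBBbbppppbbpppbbpppbbppbBB
270 BBBBppppppBbbbbbppppppppbBB
280 BBBBpppppppbpbbbppppppppbBB
290 BBB###pppppbbbbppppppp##BBB
300 BBB###ppppbpbbpppppppb###BB
310 BB####ppppbpbbbppppppp####B
320 B#####pWWWWWWWWWWWWWpp#####
330 ####wwwWWWWWWWWWWWWWWww####
340 wwwwwwwwwwwwwwwwwwwwwwwwwww
350 wwwwwwwwwwwwwwwwwwwwwwwwwww
360 wwwwwwwwwwwwwwwwwwwwwwwwwww
370 ####wwwWWWWWWWWWWWWWWwww###
380 ####wWWWWWWWWWWWWWWWWwww###
390 ####wWWWWWWWWWWWWWWWWWww###
400 ###BwWWWWWWWWWWWWWWWWWWwB##
410 ##BBWbbbbbbbbbbbbbbbbbbbbbb

[... 469 characters left out ...]
ppp#pppbBB
235 pppbBBbbbpppppppppppppppBBB
238 pppBBBbbppppppppppppppppBBB
241 ppbbBbbbpppppppppppppppbBBB
244 pppppppppppppbbbpppppppbBBB
247 pppppppppppppppbpppppppBBBB
250 pppBBBBBbbpppppppppppppBBBB
253 pppBBBBBBBBBBBbbbpppppbBBBb
256 pppBBBBBBBBBBBBBBbppppbBBBb
259 pppBBBBBBBBBBBBBBpppppBBBBb
262 pppppppbbBBBBBBBBpppppBBBbp
265 ppppppppppppppbbbppppbBBBbp
268 pppppppppppppppppppppbBBBbp
271 pppppppppppppppppppppBBBBbp
274 ppppppppppppppppppppbBBBbpp
277 pppppppppppppppppppppBBbbpp
226 BBBBBBbbbB
229 BBBBBBbbbB
232 BBBBBwwbbb
235 BBBBBwwbbb
238 BBBBBwwbbb
241 BBBBwWwbbb
244 BBBBwWwbbb
247 BBBBwWwBBB
250 BBBBwWwBBB
253 B#BBWwwBBB
256 B#BwwwwBBB
259 B##wwwBBBB
262 Bw#BBbbbbb
265 B##BBbbbbb
```

Two walnut blobs have appeared on the box floor in the wrist map, around rows 180–230. I'll jiggle to get the rest out.

Emit:
send_rows --steps '[{"tx": 0.1, "ty": 0, "tz": 0, "turn": 0, "grip": 0.6}, {"tx": -0.1, "ty": 0, "tz": 0, "turn": 0, "grip": 0.6}, {"tx": 0.1, "ty": 0, "tz": 0, "turn": 0, "grip": 0.6}, {"tx": -0.1, "ty": 0, "tz": 0, "turn": 0, "grip": 0.6}, {"tx": -0.04, "ty": 0, "tz": 0.05, "turn": 0, "grip": 0.6}, {"tx": 0, "ty": 0, "tz": -0.05, "turn": 0, "grip": 0.6}, {"tx": 0, "ty": 0, "tz": 0.05, "turn": 0, "grip": 0.6}, {"tx": 0, "ty": 0, "tz": 0, "turn": 0, "grip": 0.6}, {"tx": 0, "ty": 0, "tz": 0, "turn": 0, "grip": 0.6}]'

```text
time: 28.35
position: [0.5534, -0.0158, 0.0705]
tool_rot: [-2.316, -2.121, -0.003]
ft_force: [0.9, 5.7, 3.3]
grip_width: 0.778
grip_force: 15.1
```

```bash
python3 - <<'E'
from h import *
st();p=ctrl.get_state()['position'];shot('wrist','w16');shot('side','s16')
amap('w16',180,450,120,420,10)
amap('s16',270,350,205,280,3)
print('box floor far/near px',proj('w16',[[.557+.0085,.04,.021],[.5518,-.03,.021]]).round())
E
```

```text
t 28.35 p [ 0.5534 -0.0158  0.0705] 
M [[0.087, 0.996, 0.001], [0.996, -0.087, 0.002], [0.002, 0.0, -1.0]] F [0.9 5.7 3.3] g 0.778 15.1 q [-0.61  0.31  0.68  1.9  -0.23  1.01  0.09]
120 BBBppppppBbbbBBpppbbbbpppbB
130 BBBppppppBbbbBBpppbbbbpppbB
140 BBBppppppBBbbBppppbbbppbpbB
150 BBBpppppppBBBpppppbbbpBBBBB
160 BBBpppppppppppppppbbpBBBBBB
170 BBBpppppppppppppppbbpBBBbBB
180 BBBpppppppppppppppbbpBBBBBB
190 BBBpppppppppppppppbppbBBBBB
200 BBBbppppppbppbbbpbbppbbppbB
210 BBBbppppppbppbbbbbpppbbppbB
220 BBBBpbppppbppbbbbbBBpbpppbB
230 BBBBbbppppbppbbbBbppBbpppBB
240 BBBBbbppppbpbbbbbbppbbppbBB
250 BBBBbbppppbpbbbbBbppbbppbBB
260 BBBBppppppppppppbbbbBpppbBB
270 BBBBpppppppppppbbpbpppppbBB
280 BBBBppppppppppppppppppppbBB
290 BBB###pppppppppppppppp##BBB
300 BBB###pppppppppppppppp###BB
310 BB####pppppppppppppppp####B
320 B#####pppppppppppppppp#####
330 ####wwwWWWWWWWWWWWWWWwww###
340 wwwwwwwwwwwwwwwwwwwwwwwwwww
350 wwwwwwwwwwwwwwwwwwwwwwwwwww
360 wwwwwwwwwwwwwwwwwwwwwwwwwww
370 ####wwwwWWWWWWWWWWWWWwww###
380 ####wWWWWWWWWWWWWWWWWWww###
390 ####wWWWWWWWWWWWWWWWWWww###
400 ###BWWWWWWWWWWWWWW
[... 190 characters left out ...]
WWWWw##BBBB
220 pppppBBB#wWWWWWWWWWWw#BppBB
223 pppppBBB##pWWWWWWWWWw#bppBB
226 ppppbBBB#BppbWWWWWWw##pppBB
229 ppppBBBbBpppppppppppB#ppbBB
232 ppppBBbbbpppppppppppBbppbBB
235 pppbBBbbbpppppppppppppppBBB
238 pppBBBbbppppppppppppppppBBB
241 ppbbBbbbpbbbbppppppppppbBBB
244 pppppppppppbbppppppppppbBBB
247 pppppppppppppppppppppppBBBB
250 pppBBBBBbbpppppppppppppBBBB
253 pppBBBBBBBBBBBbbbpppppbBBBb
256 pppBBBBBBBBBBBBBBbppppbBBBb
259 pppBBBBBBBBBBBBBBpppppBBBBb
262 pppppppbbBBBBBBBBpppppBBBbb
265 ppppppppppppppbbbppppbBBBbp
268 pppppppppppppppppppppbBBBbp
271 pppppppppppppppppppppBBBBbp
274 ppppppppppppppppppppbBBBbpp
277 pppppppppppppppppppppBBBbpp
box floor far/near px [[333. 165.]
 [316. 303.]]
```

Emit:
send_rows --steps '[{"tx": 0, "ty": 0, "tz": -0.2, "turn": 0, "grip": 0.6}, {"tx": -0.1, "ty": 0, "tz": -0.4, "turn": 0, "grip": 0.6}, {"tx": -0.2, "ty": 0, "tz": -0.5, "turn": 0, "grip": 0.6}, {"tx": -0.2, "ty": 0, "tz": -0.6, "turn": 0, "grip": 0.6}, {"tx": -0.2, "ty": 0, "tz": -0.4, "turn": 0, "grip": 0.6}, {"tx": 0, "ty": 0, "tz": 0, "turn": 0, "grip": 0.6}, {"tx": 0, "ty": 0, "tz": 0, "turn": 0, "grip": 0.6}]'

```text
time: 29.32
position: [0.5483, -0.0592, 0.195]
tool_rot: [-2.317, -2.12, 0.002]
ft_force: [0.2, 0.5, -2.3]
grip_width: 0.781
grip_force: 15.0
```

```bash
python3 - <<'E'
from h import *
f=[]
shot('wrist','w17');shot('side','s17')
for i in range(12): ctrl.get_image('side');f.append(ctrl.get_state()['ft_force'])
print(np.mean(f,0));st()
amap('w17',180,460,100,420,9)
amap('s17',260,350,120,280,3)
E
```

```text
[-0.15718261  0.01083916 -2.10537426]
t 30.02 p [ 0.5493 -0.0594  0.1964] 
M [[0.088, 0.996, 0.0], [0.996, -0.088, 0.0], [0.0, 0.0, -1.0]] F [-0.  -0.6 -2.7] g 0.778 15.0 q [-0.61  0.16  0.74  1.77 -0.11  1.25  0.07]
100 pbppppBBpppppppppppbpBBBBBpppppp
109 pbpbppBBppppppppppbbpbBbBBpppppp
118 ppppppBBpppppppppppppbppBBpppppp
127 ppppppBBpppppppppbBBpbppBBpppppp
136 ppppppbBppppppppbbppbbppBBpppppp
145 ppppppbBppppppppbBppbbpbBBpppppp
154 pppppppBpppppppppbBBbppbBBpppppp
163 pppppppBpppppppppppppppbBBpppppp
172 pppppppBpppppppppppppppbBBpppppp
181 bppppppBpppppppppppppppbBBpppppp
190 pbpppppBpppppppppppppppbBBpppppp
199 pbpppppBpppppppppppppppbBBpppppp
208 pbpppppBpppppppppppppppbBBpppppp
217 pbbppppBpppppppppppppppbBBpppppp
226 ppbppppBpppppppppppppppbBbpppppp
235 ppbppppBppppppppbbppppBBBbpppppp
244 ppbbpppBbbbbbbbbbbbbbbbBBppppppp
253 pppbppppppppppppppppppppbppppppp
262 pppbpppppppppppppppppppppppppppp
271 pppbpppbbbbbbbbbbbbbbbbbpppppppp
280 pppbppbbbbbbbbbbbbbbbbbppppppppp
289 pppb##Bbbbbbbbbbbbbbbbbp###ppppp
298 ppp###Bbbbbbbbbbbbbbbbbp####pppp
307 pp####Bbbbbbbbbbbbbbbbbp####
[... 1638 characters left out ...]

222 ppppppppBBBBbpppppppppppppppbB
225 ppppppppBBBbbpppppppppppppppBB
228 pppppppbBBbbbpppppppppppppppBB
231 pppppppBBBbbppppppppppppppppBB
234 pppppppBBBbbpppppppppppppppbBB
237 ppppppbBBbbbpppppppppppppppBBB
240 ppppppBBBbbbppbppppppppppppBBB
243 ppppppppppppbppbpppppppppppBBB
246 ppppppppppppppppppppppppppbBBB
249 ppppppbBBbbbppppppppppppppbBBB
252 ppppppBBBBBBBBBBbbppppppppBBBB
255 ppppppBBBBBBBBBBBBBBbpppppBBBB
258 ppppppBBBBBBBBBBBBBBbppppbBBBb
261 pppppppppbbBBBBBBBBBbppppbBBBb
264 pppppppppppppppbbBBBpppppBBBBb
267 pppppppppppppppppppppppppBBBbp
270 ppppppppppppppppppppppppbBBBbp
273 ppppppppppppppppppppppppbBBBbp
276 ppppppppppppppppppppppppBBBbbp
279 ppppppppppppppppppppppbpBBBbpp
```

The load fell by 0.83 N (2.93 to 2.10), which matches six walnuts leaving the cup. I'll carry the cup over the coaster and loosen the grip so it swings upright.

Emit:
send_rows --steps '[{"tx": -0.3, "ty": 0.12, "tz": 0, "turn": 0, "grip": 0.6}, {"tx": -0.5, "ty": 0.21, "tz": 0, "turn": 0, "grip": 0.6}, {"tx": -0.5, "ty": 0.21, "tz": 0, "turn": 0, "grip": 0.6}, {"tx": -0.5, "ty": 0.21, "tz": 0, "turn": 0, "grip": 0.6}, {"tx": -0.47, "ty": 0.21, "tz": 0.2, "turn": 0, "grip": 0.6}, {"tx": 0, "ty": 0, "tz": 0.5, "turn": 0, "grip": 0.6}, {"tx": 0, "ty": 0, "tz": 0.45, "turn": 0, "grip": 0.6}, {"tx": 0, "ty": 0, "tz": 0, "turn": 0, "grip": 0.6}]'

```text
time: 31.02
position: [0.5931, -0.1993, 0.125]
tool_rot: [-2.314, -2.119, 0.005]
ft_force: [-0.2, -0.4, -1.3]
grip_width: 0.784
grip_force: 15.0
```

Emit:
send_rows --steps '[{"tx": 0, "ty": 0, "tz": 0, "turn": 0, "grip": 0.6}, {"tx": 0, "ty": 0, "tz": 0, "turn": 0, "grip": 0.6}, {"tx": 0, "ty": 0, "tz": 0, "turn": 0, "grip": 0.6}, {"tx": 0, "ty": 0, "tz": 0, "turn": 0, "grip": 0.6}]' --newtons 9

```text
time: 31.52
position: [0.5949, -0.1998, 0.1278]
tool_rot: [2.317, 2.121, 0.001]
ft_force: [-0.9, 0.2, -2.0]
grip_width: 0.772
grip_force: 8.8
```

```bash
python3 - <<'E'
from h import *
st();p=ctrl.get_state()['position'];shot('side','s18');shot('wrist','w18')
amap('s18',260,350,110,230,3)
amap('w18',150,480,150,420,10)
for d in(0,20,40):
  for h in(.08,.095):
    q=proj('s18',cuppts(np.radians(d),p,h));print(d,h,q.min(0).round(),q.max(0).round())
E
```

```text
t 31.52 p [ 0.5949 -0.1998  0.1278] 
M [[0.088, 0.996, 0.001], [0.996, -0.088, 0.0], [0.001, 0.001, -1.0]] F [-0.9  0.2 -2. ] g 0.772 8.8 q [-0.32  0.43  0.77  1.67 -0.32  1.18  0.44]
110 ##############################
113 ##############################
116 ####bbbbbbbBBB################
119 ##########ppbBbbb#############
122 B#ww####wwbbb#################
125 B#BB####wwwwwwwwwww######BB###
128 bBbbBB####bbbwWWwwww####Bww###
131 pbpppppb##BpWWWWWWWw####Bww###
134 bbpppppb##wWwwwwwwww####BBB#B#
137 bbpppppp##WwWWWwwwwww#BbbBB#B#
140 bpppppppBwWwWWWWWWWWw#BbbBBBB#
143 ppppppppbwWwwWWWWWWWw#BBBBBBB#
146 ppppppppb#WwwWWWWWWWw#BBBBBBB#
149 ppppppppb#wWWWWWWWWw##BBBBBBB#
152 ppppbppppbwWWWWWWWww##BBBBbbb#
155 ppppbpppppbWWWWWWWwwwBBBBBBBBB
158 ppppppppppbWWWWWWWwwbbbBBBBBBb
161 pppppppppppWWWWWWWwwbbbbBBBBbb
164 pppbppppppbwWWWWWWwwbbbbBBBbbb
167 pppbpppppb#wWWWWWWwwbbbbBbBbbb
170 pppbpppppB#wWWWWWWwwwBBBbbbbbb
173 ppppppppb##wWWWWWWww####Bbbpbp
176 ppppppppw###wWWWWWww####bbbpbp
179 pppppppB####wwwwww#####Bbbpbbp
182 ppppppb################bbbpbpp
185 ppppppB###############Bbbbpbpp
188 pp
[... 1002 characters left out ...]
WWwwwWppppppp
290 pppppp#WwwwwWWWWWWWWWWwwwW#pppppp
300 pppppp#WwwwwWWWWWWWWWWwwwwW#ppppp
310 ppppp##WwwwwwWWWWWWWWwwwwwW##pppp
320 bppp###WwwwwwWWWWWWWwwwwwwW###ppp
330 Bbb####WwwwwwwwWWWWwwwwwwwW####bb
340 wwwwwwwwwwwwwwwwwwwwwwwwwwwwwwwww
350 wwwwwwwwwwwwwwwwwwwwwwwwwwwwwwwww
360 wwwwwwwwwwwwwwwwwwwwwwwwwwwwwwwww
370 #######pWwwwWWWWWWwwwwwwwWb######
380 #######pWwwWWWWWWWWWWwwwwWp######
390 #######pbWwwwwwwwwwwwwwwWpp######
400 #####BppbbWwwwwwwwwwwwwWpppBB####
410 ####Bbbbbbbbbbbbbbbbbbbbbbbbbbbbb
0 0.08 [288. 127.] [321. 181.]
0 0.095 [289. 132.] [321. 186.]
20 0.08 [288. 125.] [321. 175.]
20 0.095 [289. 129.] [321. 178.]
40 0.08 [287. 125.] [323. 165.]
40 0.095 [289. 127.] [324. 167.]
```

Emit:
send_rows --steps '[{"tx": -0.27, "ty": 0.07, "tz": 0, "turn": 0, "grip": 0.6}, {"tx": -0.27, "ty": 0.07, "tz": 0, "turn": 0, "grip": 0.6}, {"tx": 0, "ty": 0, "tz": 0.25, "turn": 0, "grip": 0.6}, {"tx": 0, "ty": 0, "tz": 0.2, "turn": 0, "grip": 0.6}, {"tx": 0, "ty": 0, "tz": 0.05, "turn": 0, "grip": 0.6}, {"tx": 0, "ty": 0, "tz": 0, "turn": 0, "grip": 0.6}]'

```text
time: 32.38
position: [0.6, -0.2324, 0.0968]
tool_rot: [-2.316, -2.121, 0.0]
ft_force: [0.6, -0.4, -2.0]
grip_width: 0.775
grip_force: 8.8
```

Emit:
send_rows --steps '[{"tx": 0, "ty": 0, "tz": 0.06, "turn": 0, "grip": 0.6}, {"tx": 0, "ty": 0, "tz": 0, "turn": 0, "grip": 0.6}]'

```text
time: 32.62
position: [0.6002, -0.2329, 0.0938]
tool_rot: [-2.317, -2.122, -0.0]
ft_force: [1.3, 0.8, -1.5]
grip_width: 0.775
grip_force: 8.8
```

Emit:
send_rows --steps '[{"tx": 0, "ty": 0, "tz": 0.06, "turn": 0, "grip": 0.6}, {"tx": 0, "ty": 0, "tz": 0, "turn": 0, "grip": 0.6}]'

```text
time: 32.88
position: [0.6005, -0.2333, 0.0904]
tool_rot: [2.317, 2.121, 0.001]
ft_force: [0.5, -0.1, -1.5]
grip_width: 0.777
grip_force: 8.9
```

Emit:
send_rows --steps '[{"tx": 0, "ty": 0, "tz": 0.06, "turn": 0, "grip": 0.6}, {"tx": 0, "ty": 0, "tz": 0, "turn": 0, "grip": 0.6}]'

```text
time: 33.12
position: [0.6016, -0.2351, 0.0891]
tool_rot: [2.315, 2.117, 0.002]
ft_force: [-0.6, -1.3, 8.0]
grip_width: 0.777
grip_force: 9.2
```

Emit:
send_rows --steps '[{"tx": 0, "ty": 0, "tz": 0, "turn": 0, "grip": 0.85}, {"tx": 0, "ty": 0, "tz": 0, "turn": 0, "grip": 1}, {"tx": 0, "ty": 0, "tz": 0, "turn": 0, "grip": 1}, {"tx": 0, "ty": 0, "tz": -0.4, "turn": 0, "grip": 1}, {"tx": 0, "ty": 0, "tz": -0.9, "turn": 0, "grip": 1}, {"tx": 0, "ty": 0, "tz": -0.9, "turn": 0, "grip": 1}, {"tx": 0, "ty": 0, "tz": 0, "turn": 0, "grip": 1}]'

```text
time: 34.0
position: [0.6024, -0.2346, 0.2235]
tool_rot: [2.312, 2.116, 0.007]
ft_force: [-0.1, -1.4, -0.9]
grip_width: 0.997
grip_force: 0.0
```

```bash
python3 - <<'E'
from h import *
st();shot('wrist','w19');p=ctrl.get_state()['position']
amap('w19',190,460,90,420,8)
a=np.linspace(0,2*np.pi,60)
q=proj('w19',np.c_[p[0]+.035*np.cos(a),p[1]+.035*np.sin(a),.107+0*a]);print('rim if centred',q.min(0),q.max(0))
q=proj('w19',np.c_[p[0]+.031*np.cos(a),p[1]+.031*np.sin(a),.007+0*a]);print('foot if centred',q.min(0),q.max(0))
E
```

```text
t 34.0 p [ 0.6024 -0.2346  0.2235] 
M [[0.088, 0.996, 0.008], [0.996, -0.088, -0.002], [-0.002, 0.008, -1.0]] F [-0.1 -1.4 -0.9] g 0.997 0.0 q [-0.28  0.39  0.8   1.51 -0.29  1.35  0.45]
90 bbbbbbbbbbbbbbbppppppppppppppppppp
98 bbbbbbbbbbbbbbpppppppppppppppppppp
106 bbbbbbbbbbbbbbpppppppppppppppppppp
114 bpbbbbbbbbbbbbpppppppppppppppppppp
122 ppppppppppppbbpppppppppppppppppppp
130 ppppppppppppbbpppppppppppppppppppp
138 ppppppppbwwwbppppppppppppppppppppp
146 ppppppppBwwwwwwwwwwwwbbppppppppppp
154 ppppppppwwwwwwwwwwwwwwwwpppppppppp
162 ppppppppwwwwwwwwwwwwwwwwpppppppppp
170 ppppppppwwwwwwwwwwwwwwwwpppppppppp
178 ppppppppwwwwwwwwwwwwwwwwpppppppppp
186 ppppppppwwwwwwwwwwwwwwwwpppppppppp
194 ppppppppwwwwwwWWWwwwwwwbpppppppppp
202 ppppppppwwwwwWWWWWwwwwwppppppppppp
210 ppppppppwwwwWWWWWWWwwwwppppppppppp
218 ppppppppwwwWWWWWWWWWwwwppppppppppp
226 ppppppppwwwWWWWWWWWWwwwppppppppppp
234 ppppppppwwWwWWWWWWWwWwwppppppppppp
242 ppppppppwWwwWWWWWWWwwWwppppppppppp
250 ppppppppwWwwwWWWWWwwwWbppppppppppp
258 ppppppppBWwwwwwWwwwwwWpppppppppppp
266 pppppppppWWWWwwwwwwwwWpppppppppppp
274 pppppppppWWWWW
[... 165 characters left out ...]
pppppp#####
314 ###ppppppbbbbbbbbbppppppppppp#####
322 ###ppppppbbbbbb####Bppppppppp#####
330 ###pbbbbbBbbbb######Bppbppbpb#####
338 wwwwwwwwwwwwwwwwwwwwwwwwwwwwwwwwww
346 wwwwwwwwwwwwwwwwwwwwwwwwwwwwwwwwww
354 wwwwwwwwwwwwwwwwwwwwwwwwwwwwwwwwww
362 wwwwwwwwwwwwwwwwwwwwwwwwwwwwwwwwww
370 ######Bpppbpp#########pppppppppB##
378 ######bpppppb#########bppppppppp##
386 ######ppppppB##########ppppppppp##
394 ######bppppp###########pppppppppp#
402 ######bppppp###########ppppppppppp
410 #####bbpppppbbbbbbbbbbbbbbbbbbbbbb
418 #####bpppppbbbbbbbbbbbbbbbbbbbbbbb
rim if centred [260.0950012  187.39324026] [365.40774657 288.91755565]
foot if centred [277.45040134 175.04825278] [346.54999461 243.02116999]
```

The cup stands on the coaster but its rim reads about 13 mm toward −y, leaving only about 5 mm of margin. I'll recentre it with a firm regrip.

Emit:
send_rows --steps '[{"tx": -0.2, "ty": 0, "tz": 0.4, "turn": 0, "grip": 1}, {"tx": 0, "ty": 0, "tz": 0.7, "turn": 0, "grip": 1}, {"tx": 0, "ty": 0, "tz": 0.7, "turn": 0, "grip": 1}, {"tx": 0, "ty": 0, "tz": 0.5, "turn": 0, "grip": 1}, {"tx": 0, "ty": 0, "tz": 0, "turn": 0, "grip": 0.6}, {"tx": 0, "ty": 0, "tz": 0, "turn": 0, "grip": 0.6}, {"tx": 0, "ty": 0, "tz": 0, "turn": 0, "grip": 0.6}, {"tx": 0, "ty": 0, "tz": 0, "turn": 0, "grip": 0.6}, {"tx": 0, "ty": 0, "tz": 0, "turn": 0, "grip": 0.6}]' --newtons 25

```text
time: 35.17
position: [0.5999, -0.2454, 0.0819]
tool_rot: [2.316, 2.12, 0.002]
ft_force: [-0.1, -0.5, 4.8]
grip_width: 0.777
grip_force: 24.9
```

Emit:
send_rows --steps '[{"tx": 0, "ty": 0, "tz": -0.12, "turn": 0, "grip": 0.6}, {"tx": 0, "ty": 0, "tz": 0, "turn": 0, "grip": 0.6}, {"tx": 0.14, "ty": 0, "tz": 0, "turn": 0, "grip": 0.6}, {"tx": 0.14, "ty": 0, "tz": 0, "turn": 0, "grip": 0.6}, {"tx": 0, "ty": 0, "tz": 0, "turn": 0, "grip": 0.6}, {"tx": 0, "ty": 0, "tz": 0.06, "turn": 0, "grip": 0.6}, {"tx": 0, "ty": 0, "tz": 0.05, "turn": 0, "grip": 0.6}, {"tx": 0, "ty": 0, "tz": 0, "turn": 0, "grip": 0.6}]'

```text
time: 36.17
position: [0.6005, -0.2287, 0.082]
tool_rot: [-2.318, -2.12, -0.001]
ft_force: [-1.9, 2.1, 4.3]
grip_width: 0.777
grip_force: 24.9
```

Emit:
send_rows --steps '[{"tx": 0, "ty": 0, "tz": 0, "turn": 0, "grip": 0.85}, {"tx": 0, "ty": 0, "tz": 0, "turn": 0, "grip": 1}, {"tx": 0, "ty": 0, "tz": 0, "turn": 0, "grip": 1}, {"tx": 0, "ty": 0, "tz": -0.5, "turn": 0, "grip": 1}, {"tx": 0, "ty": 0, "tz": -0.9, "turn": 0, "grip": 1}, {"tx": 0, "ty": 0, "tz": -0.9, "turn": 0, "grip": 1}, {"tx": 0.8, "ty": 0, "tz": -0.1, "turn": 0, "grip": 1}, {"tx": 0.9, "ty": 0, "tz": 0, "turn": 0, "grip": 1}, {"tx": 0.9, "ty": 0, "tz": 0, "turn": 0, "grip": 1}, {"tx": 0.9, "ty": 0, "tz": 0, "turn": 0, "grip": 1}, {"tx": 0.9, "ty": 0, "tz": 0, "turn": 0, "grip": 1}, {"tx": 0.9, "ty": 0, "tz": 0, "turn": 0, "grip": 1}]'

```text
time: 37.67
position: [0.6287, 0.0901, 0.2252]
tool_rot: [2.317, 2.121, 0.001]
ft_force: [-0.1, -0.2, -0.4]
grip_width: 0.999
grip_force: 0.0
```

```bash
python3 - <<'E'
from h import *
st();shot('top','t20');shot('side','s20')
amap('t20',405,485,190,265,2)
amap('t20',330,405,195,280,2)
p=np.array([.6005,-.2285]);a=np.linspace(0,2*np.pi,60)
q=proj('t20',np.c_[p[0]+.035*np.cos(a),p[1]+.035*np.sin(a),.107+0*a]);print('rim if on centre',q.min(0),q.max(0))
amap('s20',270,345,125,210,3)
E
```

```text
t 37.67 p [0.6287 0.0901 0.2252] 
M [[0.088, 0.996, 0.001], [0.996, -0.088, 0.0], [0.0, 0.001, -1.0]] F [-0.1 -0.2 -0.4] g 0.999 0.0 q [-0.74  0.34  0.7   1.53 -0.22  1.35 -0.1 ]
190 bpbbbbbbbbbbbbbbbbbbbbbbbbbbbbbbbbbbbbbb
192 bbbbbbbbbbbbbbbbbbbbbbbbbbbbbbbbbbbbbbbb
194 bbbbbbbbbbbbbbbbbbbbbbbbbbbbbbbbbbbbbbbb
196 bbbbbbbbbbbbbbbbbbbbbbbbbbbbbbbbbbbbbbbb
198 bbbbbbbbbbbbbbbbbbbbbbbbbbbbbbbbbbbbbbbb
200 bbbbbbbbbbwwwBbbbbbbbbbbbbbbbbbbbbbbbbbb
202 bbbbbbbbbbwwwwwwwBbbbbbbbbbbbbbbbbbbbbbb
204 bbbbbbbbbbwwwwwwwwwwwBBbbbbbbpbbbbpbbpbb
206 bBbbbBBBbB#########wwwwwwwwBbbbbbbbbbbbb
208 bbbbbbbbbB##########wWWWwwWWWwwBbbbbbbbb
210 bbbbbbbbb##########wWwwwwwwwWWwwwbbbbbbb
212 bBBBBBBBB#########WWwwwwwwwwwwWwwbbbbbbb
214 bBBBbBbBB########wWwwwwwwwwwwwWWBbpppppp
216 bBBBBBBBB#######wWWWWwwwwwwwwwwWwbbbbbbb
218 bBbBbBbbB######wWWWWWWWWwwwwwwwWWbbbbbbb
220 BBBBBbbB######wwWWWWWWWWWwwwwwwWWbbbbbbb
222 bbBBBBBB######wwWWWWWWWWWwwwwwwwWBbbbbbb
224 bbbBBbbB######wwwWWWWWWWWWwwwwwWWBBBBBbb
226 bbbBBbbB###wwwwwwWWWWWWWWWwwwWWWWBBBBbBB
228 BBBBBbbB###wwwwwwwWWWWWWWWwwwwwWwbbbbbbb
230 BBBBBbbw##wwwwwww
[... 2880 characters left out ...]
Ww#Bbbpbbb
143 #######WWWWWWWWWw#BbppbBb
146 #w#####wwWWw#wwwwwBppbBBb
149 ##############w###bppbBBB
152 #################BbbbBBBB
155 ################wbbbBBBBB
158 ################wbbbbBBBB
161 ################wbbbbBBBB
164 ###############wwbbbbBBBB
167 #############w#wwbbbbbBBb
170 bbBBB######w###ww#BBBBBBb
173 ppppb#########www####BBbb
176 ppppB#########www####BBbb
179 wbbb##########www###BBBbB
182 wwww#########wWww###BBBbB
185 pbb#######B##www###BBBBBb
188 ppb#######B########BBBBbb
191 ppBw##############BBBBbbb
194 pppbB#############BbBbbbb
197 ppppB###bBBB#####Bbbbbbbb
200 pppbb##BppppppbbBbbbbbbbb
203 pppbb###bbbbpppppppbbbbbb
206 pppbp###bppppppppbbbbpppp
209 pppbp##Bbpppppppppbbbbbbp
```

The cup's rim in the top view is within about 4 mm of the coaster's centre, so the whole foot is on it. Next: turn the gripper back and close the lid.

Emit:
send_rows --steps '[{"tx": 0.15, "ty": -1, "tz": 0, "turn": -0.94, "grip": 1}, {"tx": 0, "ty": 0, "tz": 0, "turn": -0.94, "grip": 1}, {"tx": 0, "ty": 0, "tz": 0, "turn": -0.94, "grip": 1}, {"tx": 0, "ty": 0, "tz": 0, "turn": -0.94, "grip": 1}, {"tx": 0, "ty": 0, "tz": 0, "turn": -0.94, "grip": 1}, {"tx": 0, "ty": 0, "tz": 0, "turn": -0.94, "grip": 1}, {"tx": 0, "ty": 0, "tz": 0, "turn": -0.94, "grip": 1}, {"tx": 0, "ty": 0, "tz": 0, "turn": -0.94, "grip": 1}, {"tx": 0, "ty": 0, "tz": 0, "turn": -0.94, "grip": 1}, {"tx": 0, "ty": 0, "tz": 0, "turn": -0.94, "grip": 1}, {"tx": 0, "ty": 0, "tz": 0, "turn": -0.94, "grip": 1}, {"tx": 0, "ty": 0, "tz": 0, "turn": -0.93, "grip": 1}]'

```text
time: 39.28
position: [0.5697, 0.1023, 0.225]
tool_rot: [0.128, 3.139, -0.0]
ft_force: [-0.2, -0.2, -0.3]
grip_width: 1.003
grip_force: 0.0
```

```bash
python3 - <<'E'
from h import *
st();to(.5638,.1045,.104,85.1);shot('wrist','w21')
v=cv2.cvtColor(cv2.imread('pics/w21.png'),cv2.COLOR_BGR2HSV)
m=((v[:,:,2]<150)&(v[:,:,1]>120)).astype(np.uint8);m[330:]=0;m[:150]=0;m[:,:220]=0;m[:,420:]=0
n,l,s,c=cv2.connectedComponentsWithStats(m);i=1+s[1:,4].argmax();print(s[i],c[i],ray('w21',[c[i]],.108))
amap('w21',200,440,40,330,8)
E
```

```text
t 39.27 p [0.5697 0.1023 0.225 ] 
M [[-0.997, 0.081, 0.0], [0.081, 0.997, -0.0], [-0.0, -0.0, -1.0]] F [-0.2 -0.2 -0.3] g 1.003 0.0 q [-0.69  0.19  0.54  1.67 -0.1   1.31  1.35]
units tx,ty,tz [0.1  0.03 2.02] tool-y yaw 85.33 turn 0.03
[ 302  174   22  118 2365] [312.57505285 231.8794926 ] [[0.56099602 0.10185151 0.108     ]]
40 ppppbpbppppppppppppppppppppbbb
48 pbpppppppppppbbbbppppppbbbpppp
56 ppppppppppbbbbbbbpbpppbbbbbbbb
64 ppppppbbppppppbbbbbbbbbbbbbbbb
72 ppppbbbbbbbbbbbbbbbbbbbbbbbbbb
80 pbbbbbbbbppbbbbbbbbpppbbbbbbbb
88 bbbbbbbbbbbbpppbbbbbbbbbbbbbbp
96 ppppbbbpppppppbppppppppbppbbpp
104 pbbbpppppppppppppbbbbbbbbbbbpp
112 pppppppppppppppppppppppppppppp
120 bbbbbbbbpppppppppppppppppppppp
128 bbbbbbbbbbbbbbbbbbbpbbbbbbbbbb
136 pppppbbbbpbbpbbbbbbBBBBBBBBbbb
144 ppppppppppppppppppbBBBBBBBBbbb
152 pppppppppppppppppppppppppppppp
160 pppppppppppppppppppppppppppppp
168 pppppppppppppppppppppppppppppp
176 pppppppppppppB#Bpppppppppppppp
184 pppppppbpppppBBBpppppppppppppp
192 ppppppbbppbbbBBBpppppppppppppp
200 bbppppbbpppppBBBpppppppppppppp
208 bppppppBppbbbBBBpppppppppppppp
216 bbppppppppppbBBBpppppppppppppp
224 bBpppppppppppBBBpppppppppppppp
232 pbbbbbbbpppppBBBpppppppppppppp
240 pbppppbbpppppBBBpppppppppppppp
248 bbbbbBBbpppppBBBpppppppppppppp
256 bbbpBbBBpppppBBBpppppppppppppp
264 bbbbBBBbpppppBBBpppppppppppppp
272 BBBBBBBBpppppBBBpppppppppppppp
280 BBBBBBBBpppppBBBpppppppppppppp
288 ##BBBBBBpppppBBBpppppppppppp##
296 ##bbbbbbbppppppppppppppppppp##
304 ##pppppppppppppppppppppppppB##
312 ##pppppppppppppppppppppppppB##
320 ##ppppppbbbbbbbbppppppppppp###
328 ##ppppppppppppppppppppppppp###
```

Rib confirmed at about y = 0.102. Descend, grip, then slide it −y.

Emit:
send_rows --steps '[{"tx": 0.12, "ty": 0, "tz": 0.7, "turn": 0, "grip": 1}, {"tx": 0, "ty": 0, "tz": 0.7, "turn": 0, "grip": 1}, {"tx": 0, "ty": 0, "tz": 0.6, "turn": 0, "grip": 0.5}, {"tx": 0, "ty": 0, "tz": 0, "turn": 0, "grip": 0}, {"tx": 0, "ty": 0, "tz": 0, "turn": 0, "grip": 0}, {"tx": 0, "ty": 0, "tz": 0, "turn": 0, "grip": 0}, {"tx": 0, "ty": 0, "tz": 0, "turn": 0, "grip": 0}, {"tx": 0, "ty": 0, "tz": 0, "turn": 0, "grip": 0}, {"tx": 0, "ty": 0, "tz": 0, "turn": 0, "grip": 0}, {"tx": 0, "ty": 0, "tz": 0, "turn": 0, "grip": 0}, {"tx": 0, "ty": 0, "tz": 0, "turn": 0, "grip": 0}, {"tx": 0, "ty": 0, "tz": 0, "turn": 0, "grip": 0}]' --newtons 20

```text
time: 40.83
position: [0.5624, 0.1025, 0.1052]
tool_rot: [-0.135, -3.138, 0.001]
ft_force: [-1.2, -2.3, 1.1]
grip_width: 0.159
grip_force: 20.0
```

Emit:
send_rows --steps '[{"tx": 0, "ty": -0.2, "tz": 0, "turn": 0, "grip": 0}, {"tx": 0, "ty": -0.3, "tz": 0, "turn": 0, "grip": 0}, {"tx": 0, "ty": -0.3, "tz": 0, "turn": 0, "grip": 0}, {"tx": 0, "ty": -0.3, "tz": 0, "turn": 0, "grip": 0}, {"tx": 0, "ty": -0.3, "tz": 0, "turn": 0, "grip": 0}, {"tx": 0, "ty": -0.3, "tz": 0, "turn": 0, "grip": 0}, {"tx": 0, "ty": -0.3, "tz": 0, "turn": 0, "grip": 0}, {"tx": 0, "ty": -0.2, "tz": 0, "turn": 0, "grip": 0}, {"tx": 0, "ty": -0.12, "tz": 0, "turn": 0, "grip": 0}, {"tx": 0, "ty": 0, "tz": 0, "turn": 0, "grip": 0}, {"tx": 0, "ty": 0, "tz": 0, "turn": 0, "grip": 0}]'

```text
time: 42.2
position: [0.5506, -0.0359, 0.1052]
tool_rot: [-0.134, -3.139, 0.002]
ft_force: [0.6, -1.2, 0.0]
grip_width: 0.162
grip_force: 20.0
```

Emit:
send_rows --steps '[{"tx": 0, "ty": -0.05, "tz": 0, "turn": 0, "grip": 0}, {"tx": 0, "ty": -0.05, "tz": 0, "turn": 0, "grip": 0}, {"tx": 0, "ty": 0, "tz": 0, "turn": 0, "grip": 0}]'

```text
time: 42.58
position: [0.5505, -0.0371, 0.1052]
tool_rot: [0.13, 3.139, 0.008]
ft_force: [1.9, 7.2, -0.6]
grip_width: 0.159
grip_force: 20.0
```

Emit:
send_rows --steps '[{"tx": 0, "ty": 0, "tz": 0, "turn": 0, "grip": 0.6}, {"tx": 0, "ty": 0, "tz": 0, "turn": 0, "grip": 0.6}, {"tx": 0, "ty": 0, "tz": 0, "turn": 0, "grip": 0.6}, {"tx": 0, "ty": 0, "tz": -0.4, "turn": 0, "grip": 0.6}, {"tx": 0, "ty": 0, "tz": -0.9, "turn": 0, "grip": 0.6}, {"tx": 0, "ty": 0.8, "tz": -0.9, "turn": 0, "grip": 0.6}, {"tx": 0, "ty": 0.9, "tz": 0, "turn": 0, "grip": 0.6}, {"tx": 0, "ty": 0.9, "tz": 0, "turn": 0, "grip": 0.6}, {"tx": 0, "ty": 0.9, "tz": 0, "turn": 0, "grip": 0.6}, {"tx": 0, "ty": 0.9, "tz": 0, "turn": 0, "grip": 0.6}, {"tx": 0, "ty": 0, "tz": 0, "turn": 0, "grip": 0.6}, {"tx": 0, "ty": 0, "tz": 0, "turn": 0, "grip": 0.6}]'

```text
time: 44.08
position: [0.5722, 0.2139, 0.2296]
tool_rot: [-0.135, -3.138, 0.003]
ft_force: [0.5, -0.1, 0.3]
grip_width: 0.6
grip_force: 0.0
```

```bash
python3 - <<'E'
from h import *
st();shot('top','t22')
im=cv2.imread('pics/t22.png');v=cv2.cvtColor(im,cv2.COLOR_BGR2HSV);k=np.zeros((480,640),np.uint8);k[215:267,352:372]=(v[215:267,352:372,2]<120)*255
c=max(cv2.findContours(k,cv2.RETR_EXTERNAL,cv2.CHAIN_APPROX_NONE)[0],key=cv2.contourArea);r=cv2.minAreaRect(c);print('rib now',r[:2],'(start 362.6,242.0)')
A=cv2.imread('pics/t0.png');D=(cv2.absdiff(A,im).max(2)>45).astype(np.uint8);D[:, :]=cv2.morphologyEx(D,cv2.MORPH_OPEN,np.ones((3,3)))
n,l,s,cc=cv2.connectedComponentsWithStats(D)
for q in s[1:][s[1:,4]>25]:print(q.tolist())
amap('t22',405,485,196,256,3)
E
```

```text
t 44.08 p [0.5722 0.2139 0.2296] 
M [[-0.996, 0.086, -0.0], [0.086, 0.996, -0.002], [0.0, -0.002, -1.0]] F [ 0.5 -0.1  0.3] g 0.6 0.0 q [-0.78  0.25  0.46  1.58 -0.11  1.34  1.17]
rib now ((363.54266357421875, 242.11585998535156), (6.625892162322998, 36.55284118652344)) (start 362.6,242.0)
[160, 152, 179, 304, 16723]
[166, 198, 4, 14, 53]
[432, 206, 39, 34, 954]
[209, 214, 7, 7, 33]
[289, 245, 6, 6, 29]
[362, 263, 9, 5, 27]
[186, 266, 8, 13, 74]
[439, 269, 40, 34, 658]
[0, 369, 69, 74, 2995]
[146, 387, 81, 57, 1883]
[0, 440, 74, 40, 1123]
[230, 447, 79, 33, 1294]
[380, 451, 96, 29, 876]
[369, 455, 8, 9, 62]
[306, 456, 7, 8, 48]
196 bbbbbbbbbbbbbbbbbbbbbbppbbb
199 bbbbbbbBbbbbbbbbbbbbbbbbbbb
202 bbbbbbbwwwwBbbbbbbbbppppppb
205 bbbbbbBwwwwwwwwwBbbbbbbbbbb
208 ppppppBwwwwwwwWWwWWwwBbbbbb
211 ppbbbpwwwwwwwWwwwwwWWwbbbbp
214 bbbbbbwwwwwwWwwwwwwwWwbpppp
217 bbbbbbwwwwwWWWWwwwwwwWbbbbb
220 bbbbbbwwwwwWWWWWWwwwwWbbbbb
223 bbbbbBwwwwwWWWWWWwwWWWBBbbb
226 bbbbbwwwwwwWWWWWWWwWWWbbbbb
229 BBbbbwwwwwwwWWWWWWwWWWbbbbb
232 bBBBbwwwwwwwWWWWWwwWWbbbbbb
235 bbBbBwwwwwwwwWWWWwWWwbbbbbb
238 bbbpBwwwwwwwwwwwWWw#Bbbbbbb
241 bbbpwwwwwwwwwww#####Bbbbbbb
244 bbbpwwwwwwwwwwww####bbbbbbb
247 bbbbbbbBwwwwwwwwwwwwbbbbbbb
250 bbbbbbbbbbbbBwwwwwwwbbbbBbb
253 BBbbbbbbbbbbbbbbBBwBbbbbbbB
```

```bash
python3 -c "
from bench import ctrl
print(ctrl.close_job())"
```

```text
the job is handed in; nothing more can be done
None
```

I handed the job in at 44 s of the 72 s allowed: lid slid open, walnuts tipped out, empty cup standing on the coaster (rim within about 4 mm of its centre), and lid pushed back shut to its stop. That all six walnuts are in the box rests on the cup's weight loss (0.83 N; six weigh about 0.71 N), because I never saw all six at once, and the result itself was not reported.

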